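Fetch the boxed-in sample pot for weighing

ROBOT

A 6-joint arm with a two-finger parallel gripper is mounted at the origin on the work surface. World frame = base frame: x ahead of the robot, y to its left, z up, the work surface at z = 0. Lengths are in m, angles in rad, forces in N, time in s.
With the tool pointing down it reaches from about 0.35 to 0.975 m from the base axis. Payload 4.9 kg.
Tool frame: the origin (TCP) lies at the very end of the fingers, on their centre line; the grasp point (between the pads) lies 19 mm behind it; z points along the fingers, y is the direction in which the jaws open and shut (so a half turn about z gives the same grasp; the last joint's range is limited). The gripper opens to 85 mm and grips with 20 to 120 N. Pads are 22 mm wide; open, the fingers measure 114 mm over their backs; the gripper's body (76 mm by 85 mm) begins 54 mm behind the grasp point. The pads swing forward as they close: fully open they stand 13 mm farther back than shut.
Start: joints at [-1.378, 0.053, 1.613, -0, 1.476, -0.119], TCP at [0.192, -0.595, 0.231] pointing down, gripper open.
Joint ranges: [-3.01, 3.01], [-1.01, 2.22], [0.06, 2.58], [-1.02, 4.17], [0.09, 2.62], [-3.14, 3.14]. Speed limits (rad/s): [2.57, 2.57, 3.14, 3.14, 3.14, 3.14].

INTERFACE

Orientations are given as a rotation vector (axis times angle).
In Python, from station import ctrl gives the robot as it stands.
- The arm moves only by the tool step_arm, never from a script. Its argument "moves" is a list of rows, each a list of 5 numbers: the opening, from 0 (shut) to 1 (fully open), then the shift along the world's x, y, z in m, then the turn about the world's z in degrees. A call has 1 to 20 rows; each row shifts and turns the pose as measured when the row begins; what a row does not reach is not made up. A row lasts 1/8 s, in which the tool goes at most 62.5 mm and 10.7 degrees, less where a joint would pass 70% of its speed; a pose out of reach is approached as far as the arm can. A call is refused whole if a number of a shift passes 0.0625 or a number of a turn 10.7, either way. A call with a gripper value outside its range is refused whole. The fingers move at their own pace and stop on an object; "newtons" is the grip in N (left out, the last holds). Time passes only in rows, so rows that do not move let the fingers close. It gives the time, the measured TCP pose, the force and the opening at its end, in the units of the state.
- ctrl.get_obs(): the state, without advancing time (a new reading comes with each control period).
- ctrl.get_image(name): name is "side" or "top" or "wrist"; returns a dict with "color" (480x640x3 uint8, red, green, blue), "camera_matrix" (3x3 intrinsics, pixels), "R" (3x3) and "t" (3): a world point X has camera coordinates R X + t; the wrist camera has in their place "T_tool_cam" (4x4, takes a point from camera to tool coordinates, whose origin is the TCP and whose axes are the flange's). Camera axes: x right, y down, z forward; pixel columns grow to the right and rows downward; lengths in m; the calibration is good to about 2 mm. The wrist camera is an equidistant fisheye: a pixel r from the principal point sees the ray r / f radians off the axis. A picture is of the moment at which its call begins: read the wrist's pose just before it. There is no depth.
- ctrl.finish_job(): hands the job in, once; it reports no verdict.
Trained networks look in a picture, given as the dict that the camera call returned (one of the last four; its "shot" number tells which), for a name from the list of things; names that differ only in an ending like _2 or _b are one class to them, and where a whole thing is asked for, a point or a joint stands for the part that bears it (a point fixed in the world has none). Each returns a list of dicts, best first, with "p" (0 to 1); they miss things now and then, are a little off and sometimes report something else, mostly with a low value. They report only what shows in the picture. A call takes as long as a camera call. They do not tell look-alikes from the thing itself.
- ctrl.spot_in(picture, query): "bbox" ([left, top, right, bottom] in pixels, round what is visible of it).
The state is a dict: "t": time; "q": joint angles; "dq": joint speeds; "effort": joint torques, N m; "tool_pos": TCP position; "tool_rot": TCP orientation; "contact_force": force on the tool from outside, world axes, zero at the start; "wrist_torque": the same for the moment, N m; "opening": finger opening in m.
Only numpy, scipy, OpenCV 4.12 (cv2) and the standard library are available. Lean on these libraries where they do the work, as an engineer would, in place of code of your own. Each camera call takes 0.05 s, during which the arm holds its last target.

TASK

Weigh the low sample pot that is boxed in by the two bottles and the jar in the grey tray: first move the tall bottle, the square bottle and the jar out of the way, so that all three stand upright in the white drip tray, then set the pot in the middle of the balance's pan and leave it there. Finally put each bottle and the jar back upright on the very spot where it stood before. Set things down rather than drop or tip them, and leave the stopper, vial, culture dish and tweezers as they are.

Things in the scene. Friction and masses are not known exactly. Their poses are not given: they have to be found in the camera images.
- tall_bottle_center (a point): Tall narrow round bottle of brown glass with a paper band, a sloping shoulder and a narrow black screw cap: 140 mm high, body 48 mm across up to 90 mm, neck 24 mm, cap 32 mm across and 28 mm tall at the top. Full, about 0.3 kg. At the start it stands in the grey sample tray (fixed, floor 4 mm and rim 26 mm above the bench). The point is on its axis, 70 mm above its underside; z is up along the bottle.
- wide_jar_center (a point): Wide-mouthed round jar of clear plastic with brown sediment and a flat black lid: 112 mm high, body 60 mm across, lid 62 mm across and 26 mm tall at the top. About 0.3 kg. At the start it stands in the grey sample tray (fixed, floor 4 mm and rim 26 mm above the bench). The point is on its axis, 56 mm above its underside; z is up along the jar.
- square_bottle_center (a point): Square white plastic bottle with a round ribbed white cap: 128 mm high, body 50 by 50 mm up to 84 mm, sloping shoulder, cap 41 mm across and 28 mm tall at the top. About 0.26 kg. At the start it stands in the grey sample tray (fixed, floor 4 mm and rim 26 mm above the bench). The point is on its axis, 64 mm above its underside; x and y are square to its flat sides, z is up.
- pot_center (a point): Low round sample pot, 52 mm across and 32 mm high, clear with brown sediment under a flat bare-aluminium lid 13 mm tall. About 0.1 kg. At the start it stands in the grey sample tray (fixed, floor 4 mm and rim 26 mm above the bench). The bottles and the jar hem it in: one at either side (75 mm between centres), one in front, towards the robot (70 mm). The point is at its centre, 16 mm above its underside; z is up.
- pan (a point): Centre of the top face of the balance's round steel pan, 120 mm across, flat, without a rim, 56 mm above the bench. The balance is a low white and grey bench unit, 205 mm by 155 mm, with a display and keys in front; the pan lies to its rear (33 mm behind the middle, along its x), and nothing stands over it. It is fixed to the bench. x of this frame points from the keys to the pan, z up. It stands left or right of the sample tray.
- drip_tray_floor (a point): Centre of the floor (top face, 4 mm above the bench) of the flat white drip tray with dotted floor, empty, fixed to the bench, on the other side of the sample tray from the balance. Inside 252 mm along its x and 132 mm along its y; rim 16 mm above the bench, 4 mm thick. z is up.
- stopper: Brown cork stopper standing in the front left corner of the sample tray, 34 mm across, 26 mm high; the origin is under its middle. To be left alone.
- vial: Small glass vial with a white cap standing in the front right corner of the sample tray, 21 mm across, 44 mm high; the origin is under its middle. To be left alone.
- petri: Flat covered culture dish, 90 mm across, 15 mm high, lying on the bench between the robot and the sample tray; the origin is under its middle. To be left alone.
- tweezers: Steel tweezers, 155 mm long along their x, 6 mm high, lying on the bench between the robot and the sample tray; the origin is under their middle. To be left alone.
Mind the look-alikes: they are no part of the job. Leave any purple or yellow look-alike of the part that bears wide_jar_center alone.

How it is judged:
By the outcome, as a careful person would: the job done as asked, in the order asked, and still so for the second after the job is handed in, with the robot touching nothing.
It also fails if it takes over 147 s, if anything falls off the work surface, if the arm or the gripper's body presses on something with over 40 N, if the wrist force passes 120 N, or if a joint passes its speed limit or range.

## Working session

There is one attempt and no reset: what is moved stays moved. The work goes in short steps, Python scripts to look and compute and a tool call to move; the robot and the scene stay as the last step left them, time stands still between calls to the robot, and variables do not carry over. Pictures are saved under pics/ and viewed, and the job is handed in when it is done.

Besides the shell and the picture viewer there is one more tool, called after "Call:" as name(argument=value, ...), one argument or row to a line, values as JSON. step_arm: Moves the arm, as the interface text tells. Its arguments: {"type":"object","properties":{"moves":{"type":"array","items":{"type":"array","items":{"type":"number"}}},"newtons":{"type":"number"}},"required":["moves"]}

```bash
ls; mkdir -p pics; python3 - <<'E'
from station import ctrl
import cv2,numpy as np,pickle
o=ctrl.get_obs();print(o)
for n in ["top","side","wrist"]:
    im=ctrl.get_image(n);cv2.imwrite(f"pics/{n}0.png",im["color"][:,:,::-1]);pickle.dump(im,open(f"{n}0.pkl","wb"))
    print(n,{k:v for k,v in im.items() if k!="color"})
    if n!="wrist":
        for q in ["tall_bottle_center","wide_jar_center","square_bottle_center","pot_center","pan","drip_tray_floor","stopper","vial","petri","tweezers"]:
            print(q,[(np.round(d["bbox"]).tolist(),round(d["p"],2)) for d in ctrl.spot_in(im,q)][:4])
E
```

```text
pics
{'t': 0.0, 'q': array([-1.37799791e+00,  5.33808572e-02,  1.61427000e+00,  9.57165670e-06,
        1.47600102e+00, -1.19043358e-01]), 'dq': array([-0.00145065,  0.00022682, -0.00016987,  0.00075031,  0.00098488,
       -0.00036759]), 'effort': array([-5.41773752e-04, -3.93679869e+01, -3.70176566e+01, -1.12606640e-04,
        7.24849873e-03,  3.41394966e-06]), 'tool_pos': array([ 0.19161645, -0.59425788,  0.23006247]), 'tool_rot': array([-3.10144883e+00, -4.87536515e-01,  1.04233921e-04]), 'contact_force': array([ 0.19427273, -0.20113055, -0.32056889]), 'wrist_torque': array([-0.0379031 ,  0.01262539,  0.01060794]), 'opening': 0.08554747414286472}
top {'camera_matrix': array([[522.52505767,   0.        , 323.49235216],
       [  0.        , 522.52505767, 239.2926741 ],
       [  0.        ,   0.        ,   1.        ]]), 'R': array([[ 0.00458917, -0.99996135,  0.00749978],
       [-0.99448831, -0.00534939, -0.10471096],
       [ 0.10474704, -0.00697791, -0.99447442]]), 't': array([-2.58270544e-04,  5.52421588e-01,  1.16428712e+00]), 'shot': 1}
tall_bottle_center [([310.0, 233.0, 
[... 1472 characters left out ...]
9.0, 323.0], 0.29)]
vial [([344.0, 220.0, 354.0, 237.0], 0.7)]
petri [([396.0, 285.0, 442.0, 324.0], 0.95)]
tweezers [([410.0, 226.0, 447.0, 262.0], 0.7)]
wrist {'camera_matrix': array([[371.64829954,   0.        , 319.24833222],
       [  0.        , 371.64829954, 240.03371063],
       [  0.        ,   0.        ,   1.        ]]), 'T_tool_cam': array([[-5.11500385e-04, -9.55505223e-01, -2.94973738e-01,
         7.49384628e-02],
       [ 9.99999857e-01, -4.43217600e-04, -2.98343781e-04,
        -4.78989077e-04],
       [ 1.54331489e-04, -2.94973849e-01,  9.55505314e-01,
        -1.42544594e-01],
       [ 0.00000000e+00,  0.00000000e+00,  0.00000000e+00,
         1.00000000e+00]]), 'shot': 3}
```

View pics/top0.png

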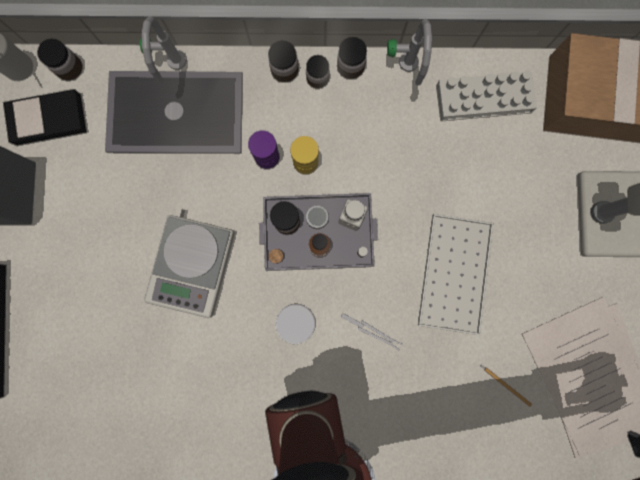

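View pics/side0.png

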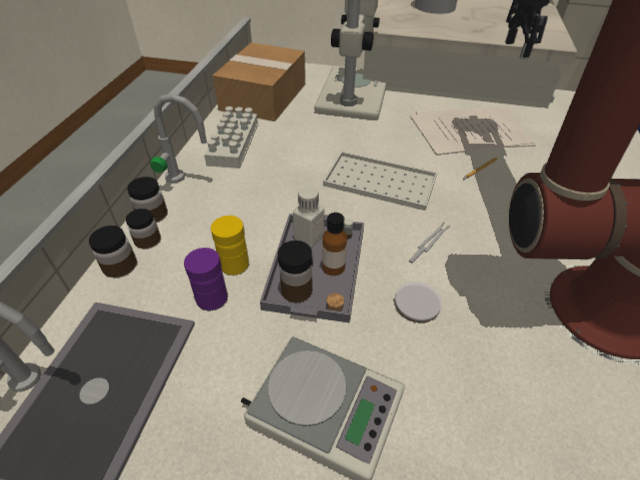

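```bash
python3 - <<'E'
import cv2
a=cv2.imread("pics/top0.png")[120:360,140:500];cv2.imwrite("pics/top0z.png",cv2.resize(a,(792,528),interpolation=cv2.INTER_CUBIC))
a=cv2.imread("pics/top0.png")[180:280,250:390];cv2.imwrite("pics/top0zz.png",cv2.resize(a,(784,560),interpolation=cv2.INTER_CUBIC))
a=cv2.imread("pics/side0.png")[170:330,260:460];cv2.imwrite("pics/side0z.png",cv2.resize(a,(750,600),interpolation=cv2.INTER_CUBIC))
E
```

```text
(no output)
```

View pics/top0zz.png

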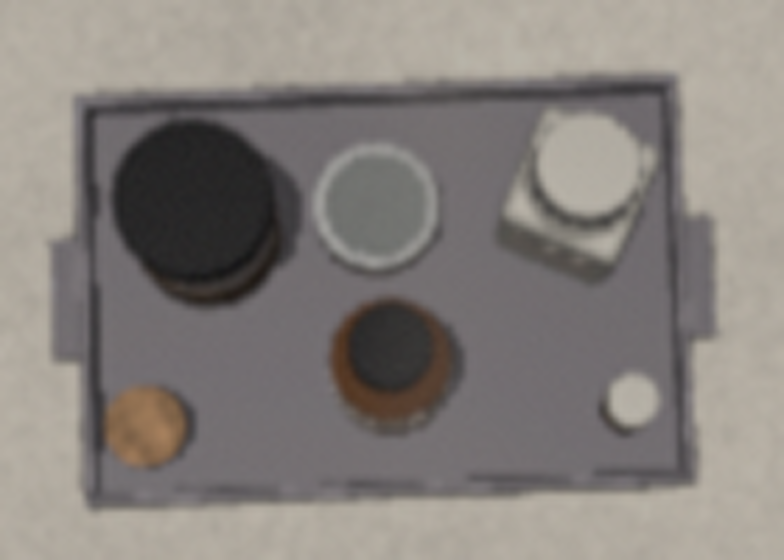

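View pics/side0z.png

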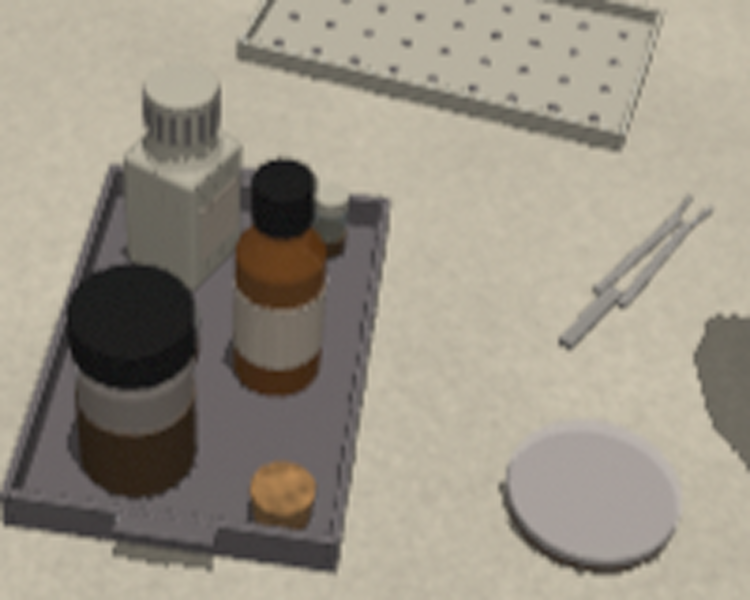

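```bash
cat > h.py <<'E'
import numpy as np,cv2,pickle
from scipy.spatial.transform import Rotation as Ro
def ray(im,px,obs=None):
    K=im["camera_matrix"];u=(np.array(px,float)-[K[0,2],K[1,2]])/K[0,0]
    if "R" in im:
        d=im["R"].T@np.array([u[0],u[1],1.]);return -im["R"].T@im["t"],d
    r=np.hypot(*u);dc=np.array([u[0]*np.sinc(r/np.pi),u[1]*np.sinc(r/np.pi),np.cos(r)])
    T=im["T_tool_cam"];Rw=Ro.from_rotvec(obs["tool_rot"]).as_matrix()
    return Rw@T[:3,3]+obs["tool_pos"],Rw@T[:3,:3]@dc
def atz(im,px,z,obs=None):
    o,d=ray(im,px,obs);return (o+d*(z-o[2])/d[2])[:2]
def proj(im,X,obs=None):
    K=im["camera_matrix"];X=np.atleast_2d(X)
    if "R" in im:
        c=X@im["R"].T+im["t"];return c[:,:2]/c[:,2:]*K[0,0]+[K[0,2],K[1,2]]
    T=im["T_tool_cam"];Rw=Ro.from_rotvec(obs["tool_rot"]).as_matrix()
    c=((X-obs["tool_pos"])@Rw-T[:3,3])@T[:3,:3]
    h=np.hypot(c[:,0],c[:,1]);th=np.arctan2(h,c[:,2]);return c[:,:2]/h[:,None]*th[:,None]*K[0,0]+[K[0,2],K[1,2]]
def circ(x,y,z,r,n=60):
    a=np.linspace(0,2*np.pi,n);return np.c_[x+r*np.cos(a),y+r*np.sin(a),0*a+z]
def yaw(obs):
    x=Ro.from_rotvec(obs["tool_rot"]).as_matrix()[:,0];return np.degrees(np.arctan2(x[1],x[0]))
def crop(im,box,name,polys=(),obs=None,s=4,pts=()):
    l,t,r,b=box;a=np.ascontiguousarray(im["color"][t:b,l:r,::-1]);a=cv2.resize(a,None,fx=s,fy=s,interpolation=cv2.INTER_CUBIC)
    for p in polys:
        q=(proj(im,p,obs)-[l,t]+.5)*s;cv2.polylines(a,[np.round(q).astype(int)],False,(0,255,0),1)
    cv2.imwrite("pics/"+name+".png",a)
E
python3 - <<'E'
from h import *
im=pickle.load(open("top0.pkl","rb"))
f=lambda a,b:(a/5.6+250-.4,b/5.6+180-.4)
for n,p,z in [("jar",f(194,200),.116),("pot",f(376,206),.036),("tall",f(391,347),.144),("sq",f(589,164),.132),("pan",(190,250),.056)]:
    print(n,atz(im,p,z))
for p in [(434,216),(491,222),(478,332),(420,326)]: print("drip",atz(im,p,.016))
for p in [(264,197),(371,194),(374,265),(266,270)]: print("tray",atz(im,p,.026))
for p in [(500,230),(600,280),(655,160),(545,115)]: print("sqb",atz(im,f(*p),.088))
print("purple,yellow",atz(im,(263,143),.116),atz(im,(305,149),.116))
E
```

```text
jar [0.59404762 0.08676007]
pot [0.60412475 0.01817735]
tall [0.53555001 0.01167141]
sq [ 0.60610638 -0.06216842]
pan [0.5240463  0.29928759]
drip [ 0.60958198 -0.25409685]
drip [ 0.5962609  -0.38644191]
drip [ 0.34394013 -0.34951546]
drip [ 0.35686277 -0.21779259]
tray [0.65010842 0.14018404]
tray [ 0.65862531 -0.10689053]
tray [ 0.49443275 -0.1129224 ]
tray [0.48183018 0.13286338]
sqb [ 0.58717868 -0.03044426]
sqb [ 0.56779341 -0.06933038]
sqb [ 0.61509051 -0.09090106]
sqb [ 0.63263262 -0.04796372]
purple,yellow [0.7513267  0.13450082] [0.73868498 0.0438528 ]
```

```bash
python3 - <<'E'
from h import *
for n,b in [("top",(250,180,400,290)),("side",(250,170,370,330))]:
    im=pickle.load(open(n+"0.pkl","rb"))
    P=[circ(.594,.0868,.116,.031),circ(.594,.0868,.004,.030),circ(.6041,.0182,.036,.026),circ(.6041,.0182,.004,.026),circ(.5356,.0117,.144,.016),circ(.5356,.0117,.004,.024),circ(.6061,-.0622,.132,.0205)]
    crop(im,b,n+"ov",P,s=5 if n=="top" else 4)
E
```

```text
(no output)
```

View pics/topov.png

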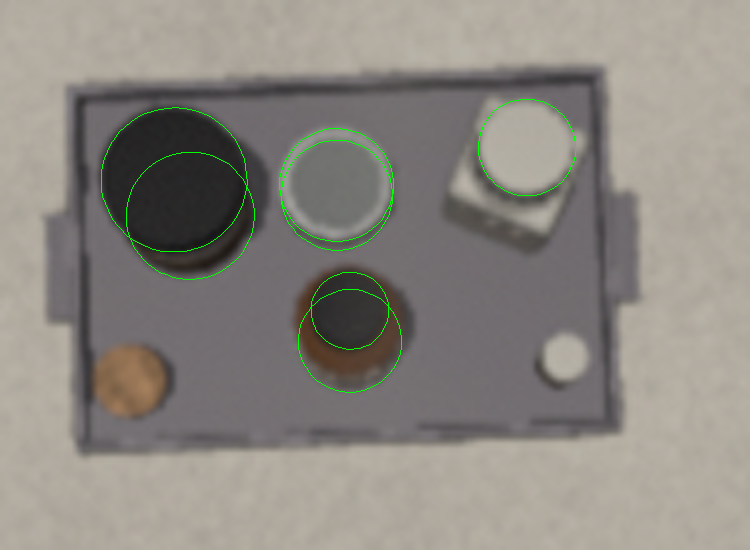

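View pics/sideov.png

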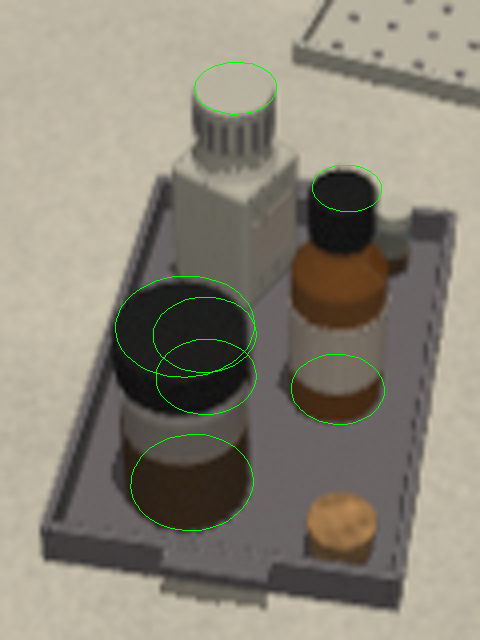

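Call:
step_arm(
  moves=[
    [1,0.033,0.046,0.005,-1.4],
    [1,0.033,0.046,0.005,-1.4],
    [1,0.033,0.046,0.005,-1.4],
    [1,0.033,0.046,0.005,-1.4],
    [1,0.033,0.046,0.005,-1.4],
    [1,0.033,0.046,0.005,-1.4],
    [1,0.033,0.046,0.005,-1.4],
    [1,0.033,0.046,0.005,-1.4],
    [1,0.033,0.046,0.005,-1.4],
    [1,0.033,0.046,0.005,-1.4],
    [1,0.033,0.046,0.005,-1.4],
    [1,0.033,0.046,0.005,-1.4],
    [1,0.033,0.046,0.005,-1.4],
  ],
  newtons=40,
)

```text
t: 2.78
tool_pos: [0.6293, 0.0211, 0.3001]
tool_rot: [3.137, -0.038, 0.011]
contact_force: [0.6, -0.5, 0.6]
opening: 0.0853
```

```bash
cat > w.py <<'E'
import sys
from h import *
from station import ctrl
n=sys.argv[1]
o=ctrl.get_obs();im=ctrl.get_image("wrist");o2=ctrl.get_obs()
print(np.round(o["tool_pos"],4),np.round(o2["tool_pos"],4),"yaw",yaw(o2).round(2),"t",o2["t"],o2["q"].round(2))
pickle.dump((im,o),open(n+".pkl","wb"))
cv2.imwrite(f"pics/{n}.png",im["color"][:,:,::-1])
E
python3 w.py w1
```

```text
[0.6293 0.0211 0.3001] [0.6319 0.0266 0.3001] yaw -1.14 t 2.825 [-0.08  0.03  1.52  0.    1.58  1.51]
```

View pics/w1.png

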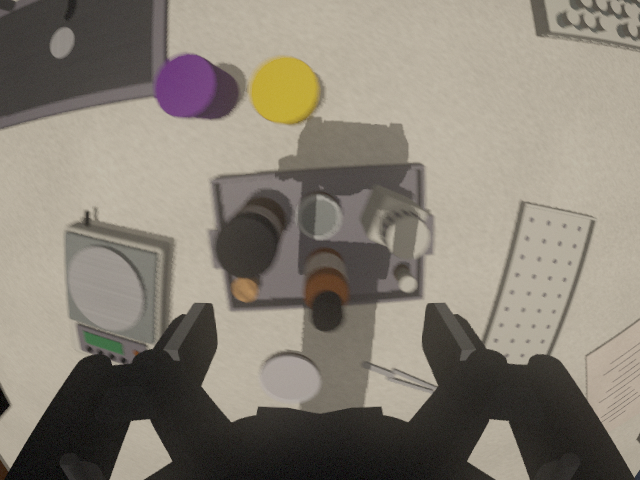

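```bash
python3 w.py w2; cat > ov.py <<'E'
import sys
from h import *
P=[circ(.594,.0868,.116,.031),circ(.594,.0868,.004,.030),circ(.6041,.0182,.036,.026),circ(.6041,.0182,.004,.026),circ(.5356,.0117,.144,.016),circ(.5356,.0117,.094,.024),circ(.5356,.0117,.004,.024),circ(.6061,-.0622,.132,.0205)]
im,o=pickle.load(open(sys.argv[1]+".pkl","rb"))
crop(im,(200,150,450,335),sys.argv[1]+"ov",P,o,s=3)
E
python3 ov.py w2
```

```text
[0.6319 0.0266 0.3001] [0.6303 0.0237 0.2998] yaw -1.05 t 2.875 [-0.08  0.03  1.52 -0.    1.58  1.51]
```

View pics/w2ov.png

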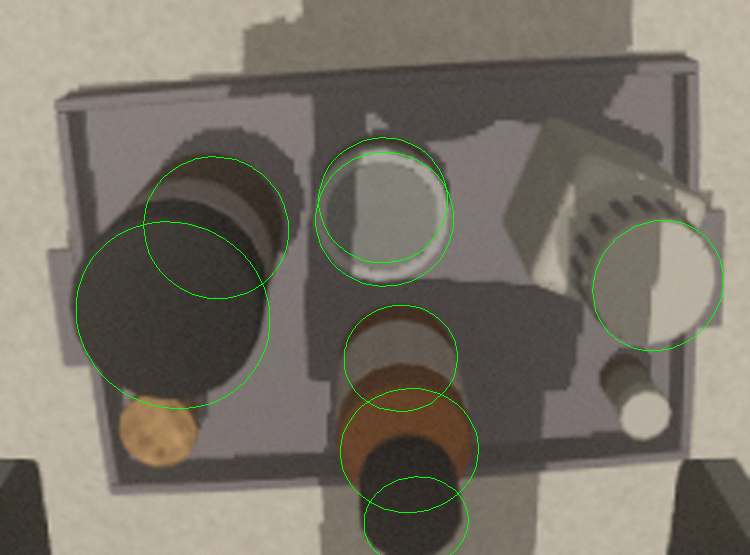

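Call:
step_arm(
  moves=[
    [1,0,0,0,1.0],
    [1,0,0,0,0],
    [1,0,0,0,0],
  ],
)

```text
t: 3.25
tool_pos: [0.6296, 0.0224, 0.2994]
tool_rot: [3.138, -0.001, 0.01]
contact_force: [-0.5, 0.3, -1.4]
opening: 0.0857
```

```bash
python3 w.py w3; python3 ov.py w3
```

```text
[0.6296 0.0224 0.2994] [0.6296 0.0224 0.2994] yaw -0.05 t 3.3 [-0.08  0.03  1.52 -0.    1.58  1.49]
```

View pics/w3ov.png

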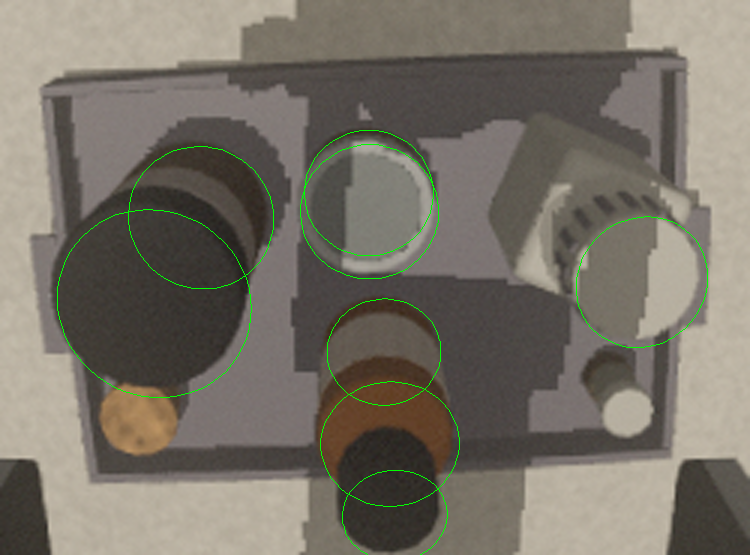

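```bash
python3 - <<'E'
from h import *
top=pickle.load(open("top0.pkl","rb"));im,o=pickle.load(open("w3.pkl","rb"));side=pickle.load(open("side0.pkl","rb"))
g=lambda a,b:(a/3+200-.4,b/3+150-.4)
s=lambda a,b:(a/4+250-.4,b/4+170-.4)
t=lambda a,b:(a/5+250-.4,b/5+180-.4)
for n,pt,ps,pw,z in [("TL",t(68,87),s(42,533+20),g(43,88),.026),("TR",t(606,67),None,g(687,58),.026),("BR",t(622,432),s(455,212),g(668,455),.026),("BL",t(80,453),s(400,580),g(95,482),.026),
 ("cork",t(130,380),s(342,521),g(140,418),.030),("vial",t(564,357),s(393,215),g(627,412),.048),("jar",t(174,180),s(183,335),g(149,286),.116),("tall",t(350,311),s(342,189),g(388,489),.144),("sq",t(526,147),s(235,87),g(637,278),.132),("pot",t(337,185),None,g(369,206),.036)]:
    print(n,atz(top,pt,z).round(4),atz(side,ps,z).round(4) if ps else None,atz(im,pw,z,o).round(4))
E
```

```text
TL [0.6501 0.142 ] [0.6453 0.159 ] [0.6517 0.1434]
TR [ 0.661  -0.1064] None [ 0.6632 -0.1042]
BR [ 0.4922 -0.1129] [ 0.4936 -0.1102] [ 0.4957 -0.1098]
BL [0.4814 0.1338] [0.4824 0.1383] [0.4841 0.1349]
cork [0.5145 0.1112] [0.514  0.1144] [0.5164 0.1118]
vial [ 0.5245 -0.0848] [ 0.5238 -0.0767] [ 0.5262 -0.0837]
jar [0.5934 0.0864] [0.5929 0.0933] [0.6004 0.0874]
tall [0.5351 0.0113] [0.5372 0.0133] [0.5449 0.0137]
sq [ 0.6059 -0.0622] [ 0.606  -0.0621] [ 0.6075 -0.0605]
pot [0.6036 0.0176] None [0.6064 0.0182]
```

Call:
step_arm(
  moves=[
    [1,-0.046,-0.005,0,0],
    [1,-0.046,-0.005,-0.02,0],
    [1,0,0,-0.05,0],
    [1,0,0,-0.04,0],
    [1,0,0,-0.02,0],
    [1,0,0,0,0],
  ],
)

```text
t: 4.05
tool_pos: [0.5333, 0.0078, 0.1674]
tool_rot: [3.137, -0.013, 0.017]
contact_force: [1.2, -0.7, -0.6]
opening: 0.0857
```

```bash
python3 w.py w4; python3 - <<'E'
from h import *
im,o=pickle.load(open("w4.pkl","rb"))
x,y=.537,.0125
crop(im,(120,160,500,440),"w4ov",[circ(x,y,.144,.016),circ(x,y,.116,.016),circ(x,y,.094,.024),circ(.605,.018,.036,.026)],o,s=2)
E
```

```text
[0.5333 0.0078 0.1674] [0.5341 0.0077 0.1686] yaw -0.47 t 4.1 [-0.12 -0.13  1.89 -0.    1.36  1.46]
```

View pics/w4ov.png

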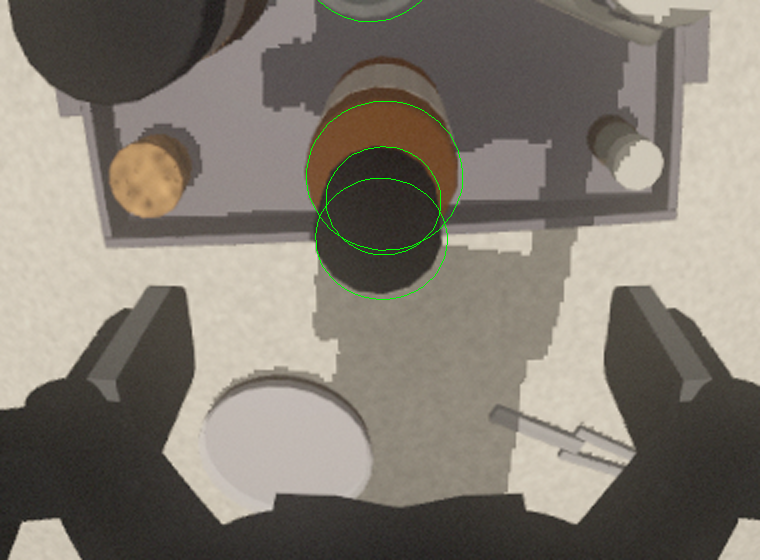

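Call:
step_arm(
  moves=[
    [1,0.003,0.005,-0.02,0.4],
    [1,0,0,-0.02,0],
    [1,0,0,-0.01,0],
    [1,0,0,0,0],
  ],
)

```text
t: 4.6
tool_pos: [0.54, 0.0128, 0.1197]
tool_rot: [3.136, -0.002, 0.031]
contact_force: [0.4, -0.8, 0.4]
opening: 0.0852
```

Call:
step_arm(
  moves=[
    [1,-0.001,0.0,-0.008,0],
    [1,0,0.0,0,0],
    [0,0,0,0,0],
    [0,0,0,0,0],
    [0,0,0,0,0],
    [0,0,0,0,0],
    [0,0,0,0,0],
  ],
  newtons=40,
)

```text
t: 5.48
tool_pos: [0.5407, 0.0128, 0.1137]
tool_rot: [3.136, -0.002, 0.038]
contact_force: [-0.5, 0.8, 0.1]
opening: 0.0309
```

Call:
step_arm(
  moves=[
    [0,0,0,0.015,0],
    [0,0,0,0.03,0],
    [0,0,0,0.03,0],
    [0,0,0,0.01,0],
  ],
)

```text
t: 5.98
tool_pos: [0.5381, 0.0129, 0.2]
tool_rot: [3.136, -0.002, 0.029]
contact_force: [1.0, -0.3, -2.3]
opening: 0.031
```

Call:
step_arm(
  moves=[
    [0,-0.0205,-0.043,0,0],
    [0,-0.0205,-0.043,0,0],
    [0,-0.0205,-0.043,0,0],
    [0,-0.0205,-0.043,0,0],
    [0,-0.0205,-0.043,0,0],
    [0,-0.0205,-0.043,0,0],
    [0,-0.015,-0.025,-0.01,0],
    [0,0,0,-0.02,0],
  ],
)

```text
t: 6.98
tool_pos: [0.3935, -0.2772, 0.1688]
tool_rot: [3.135, 0.002, 0.029]
contact_force: [-0.2, -0.1, -3.6]
opening: 0.031
```

```bash
python3 w.py w5
```

```text
[ 0.3935 -0.2772  0.1688] [ 0.3923 -0.2752  0.1649] yaw 0.13 t 7.025 [-0.77 -0.27  2.02  0.01  1.38  0.79]
```

View pics/w5.png

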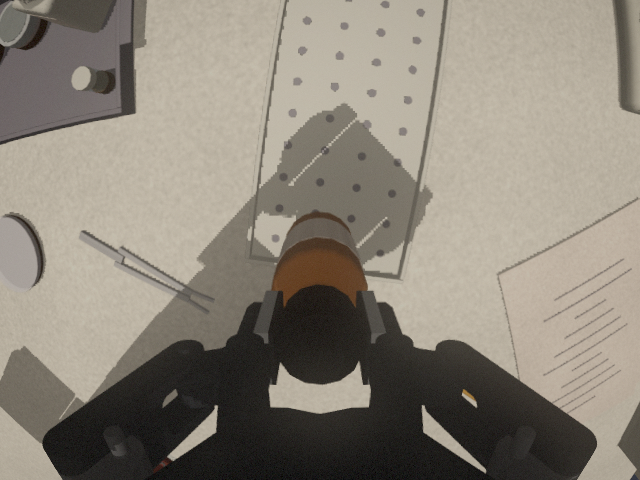

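```bash
python3 - <<'E'
from h import *
im,o=pickle.load(open("w5.pkl","rb"))
for p in [(249,259),(402,279),(285,0),(449,0)]: print(atz(im,p,.016,o))
im,o=pickle.load(open("w3.pkl","rb"))
E
```

```text
[ 0.36326744 -0.21780375]
[ 0.34446498 -0.35029493]
[ 0.57950455 -0.25020743]
[ 0.58802974 -0.38558914]
```

Call:
step_arm(
  moves=[
    [0,0.006,-0.014,-0.01,0],
    [0,0,0,-0.02,0],
    [0,0,0,-0.01,0],
    [0,0,0,0,0],
  ],
)

```text
t: 7.52
tool_pos: [0.3972, -0.2877, 0.1221]
tool_rot: [-3.139, -0.005, -0.016]
contact_force: [0.3, 0.7, -2.0]
opening: 0.0309
```

Call:
step_arm(
  moves=[
    [0,0,0,-0.005,0],
    [0,0,0,-0.002,0],
    [0,0,0,0,0],
  ],
)

```text
t: 7.9
tool_pos: [0.3981, -0.2881, 0.1164]
tool_rot: [-3.141, -0.006, -0.02]
contact_force: [0.7, 0.7, -2.1]
opening: 0.0308
```

Call:
step_arm(
  moves=[
    [0,0,0,-0.003,0],
    [0,0,0,0,0],
    [0,0,0,0,0],
  ],
)

```text
t: 8.28
tool_pos: [0.3986, -0.2885, 0.1142]
tool_rot: [3.141, 0.006, 0.022]
contact_force: [0.3, 0.2, -2.1]
opening: 0.0312
```

Call:
step_arm(
  moves=[
    [0,0,0,-0.002,0],
    [0,0,0,0,0],
  ],
)

```text
t: 8.52
tool_pos: [0.3994, -0.2891, 0.1141]
tool_rot: [3.139, 0.006, 0.024]
contact_force: [0.4, -0.6, -2.8]
opening: 0.0304
```

Call:
step_arm(
  moves=[
    [0,0,0,-0.003,0],
    [0,0,0,-0.001,0],
  ],
)

```text
t: 8.78
tool_pos: [0.4006, -0.2897, 0.1139]
tool_rot: [3.139, 0.006, 0.027]
contact_force: [-1.6, 2.7, 2.3]
opening: 0.031
```

Call:
step_arm(
  moves=[
    [0.7,0,0,0,0],
    [1,0,0,0,0],
    [1,0,0,0.01,0],
    [1,0,0,0.05,0],
    [1,0,0,0.05,0],
    [1,0,0,0,0],
  ],
)

```text
t: 9.52
tool_pos: [0.4002, -0.2897, 0.2279]
tool_rot: [3.138, 0.006, 0.028]
contact_force: [-0.3, 0.6, 0.3]
opening: 0.0852
```

```bash
python3 w.py w6
```

```text
[ 0.4002 -0.2897  0.2279] [ 0.3993 -0.2888  0.2252] yaw 0.2 t 9.575 [-0.78 -0.28  1.93  0.01  1.48  0.78]
```

View pics/w6.png

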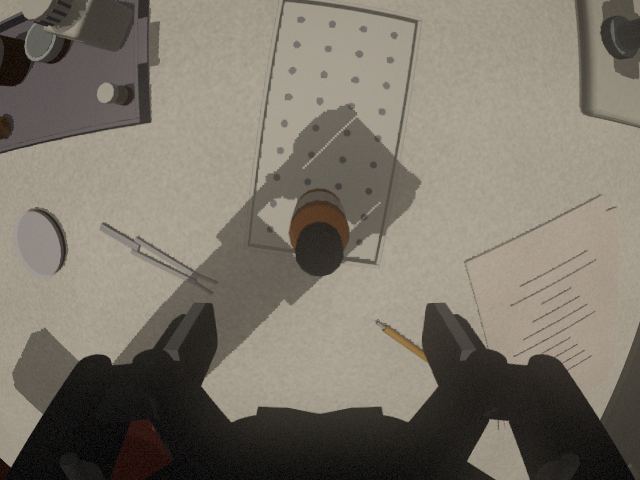

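Call:
step_arm(
  moves=[
    [1,0.0345,0.037,0,0],
    [1,0.0345,0.037,0,0],
    [1,0.0345,0.037,0,0],
    [1,0.0345,0.037,0,0],
    [1,0.0345,0.037,0,0],
    [1,0.03,0.03,-0.01,0],
    [1,0,0,-0.02,0],
    [1,0,0,-0.01,0],
    [1,0,0,0,0],
  ],
)

```text
t: 10.7
tool_pos: [0.5991, -0.0659, 0.1686]
tool_rot: [-3.137, 0.002, 0.009]
contact_force: [0.6, -0.2, -0.2]
opening: 0.0856
```

```bash
python3 w.py w7; python3 - <<'E'
from h import *
im,o=pickle.load(open("w7.pkl","rb"))
x,y=.607,-.0615
crop(im,(120,160,500,440),"w7ov",[circ(x,y,.132,.0205),circ(x,y,.104,.0205),circ(.605,.018,.036,.026)],o,s=2)
E
```

```text
[ 0.5991 -0.0659  0.1686] [ 0.5993 -0.0661  0.1692] yaw -0.08 t 10.75 [-0.23  0.05  1.72  0.    1.38  1.34]
```

View pics/w7ov.png

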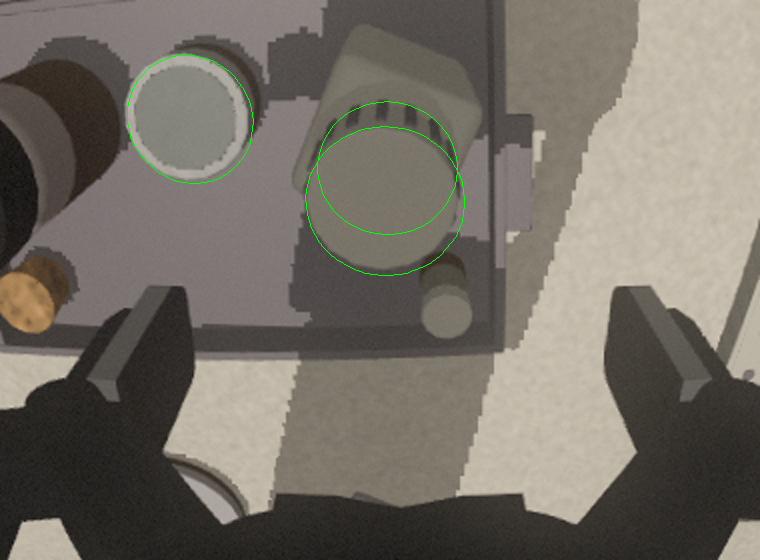

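Call:
step_arm(
  moves=[
    [1,0.008,0.005,-0.02,0],
    [1,0,0,-0.025,0],
    [1,0,0,-0.01,0],
    [1,0,0,0,0],
  ],
)

```text
t: 11.25
tool_pos: [0.6083, -0.0626, 0.1128]
tool_rot: [-3.138, 0.008, 0.002]
contact_force: [-0.2, 0.3, 0.1]
opening: 0.0853
```

Call:
step_arm(
  moves=[
    [1,0,0.0018,-0.008,0],
    [1,0,0,0,0],
    [0,0,0,0,0],
    [0,0,0,0,0],
    [0,0,0,0,0],
    [0,0,0,0,0],
  ],
)

```text
t: 12.0
tool_pos: [0.6103, -0.0611, 0.1073]
tool_rot: [-3.139, 0.008, -0.006]
contact_force: [0.0, 0.0, -3.3]
opening: 0.0388
```

Call:
step_arm(
  moves=[
    [0,0,0,0.015,0],
    [0,0,0,0.04,0],
    [0,0,0,0.03,0],
    [0,-0.024,-0.044,0,0],
    [0,-0.024,-0.044,0,0],
    [0,-0.024,-0.044,0,0],
    [0,-0.024,-0.044,0,0],
    [0,-0.02,-0.035,0,0],
    [0,-0.007,-0.01,-0.02,0],
    [0,0,0,-0.01,0],
  ],
)

```text
t: 13.25
tool_pos: [0.4829, -0.2876, 0.1713]
tool_rot: [3.14, -0.004, 0.014]
contact_force: [-0.2, 0.7, -2.4]
opening: 0.0387
```

```bash
python3 w.py w8
```

```text
[ 0.4829 -0.2876  0.1713] [ 0.483  -0.2869  0.1702] yaw -0.1 t 13.3 [-0.67 -0.06  1.83  0.    1.37  0.9 ]
```

View pics/w8.png

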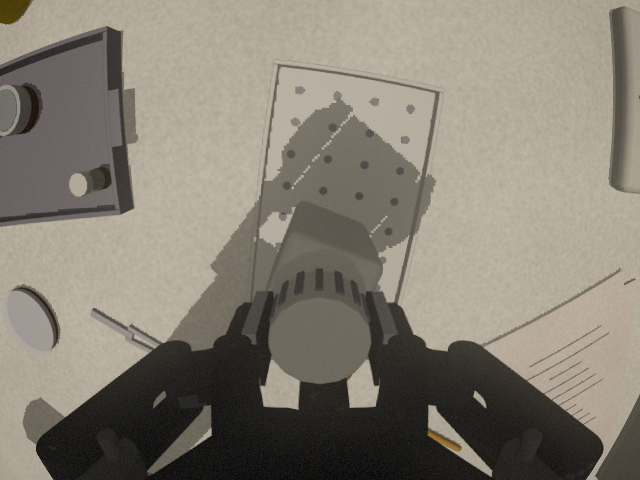

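Call:
step_arm(
  moves=[
    [0,0,-0.014,-0.015,0],
    [0,0,0,-0.025,0],
    [0,0,0,-0.01,0],
    [0,0,0,0,0],
  ],
)

```text
t: 13.8
tool_pos: [0.4848, -0.2995, 0.1167]
tool_rot: [-3.141, -0.006, -0.011]
contact_force: [-0.1, -0.7, -3.4]
opening: 0.0386
```

Call:
step_arm(
  moves=[
    [0,0,0,-0.006,0],
    [0,0,0,-0.003,0],
    [0,0,0,-0.001,0],
  ],
)

```text
t: 14.18
tool_pos: [0.4861, -0.3002, 0.1081]
tool_rot: [3.14, 0.007, 0.015]
contact_force: [0.3, -0.4, -2.2]
opening: 0.0391
```

Call:
step_arm(
  moves=[
    [0,0,0,-0.002,0],
    [0,0,0,-0.002,0],
  ],
)

```text
t: 14.42
tool_pos: [0.4874, -0.3007, 0.1073]
tool_rot: [3.139, 0.007, 0.02]
contact_force: [-3.9, 3.6, 9.5]
opening: 0.0392
```

Call:
step_arm(
  moves=[
    [0.7,0,0,0.001,0],
    [1,0,0,0,0],
    [1,0,0,0.01,0],
    [1,0,0,0.05,0],
    [1,0,0,0.05,0],
    [1,0,0,0,0],
  ],
)

```text
t: 15.18
tool_pos: [0.4875, -0.3012, 0.2239]
tool_rot: [3.136, 0.007, 0.023]
contact_force: [-0.5, 0.0, -0.5]
opening: 0.0854
```

```bash
python3 w.py w9
```

```text
[ 0.4875 -0.3012  0.2239] [ 0.4864 -0.3004  0.2211] yaw 0.24 t 15.225 [-0.69 -0.07  1.76  0.01  1.45  0.88]
```

View pics/w9.png

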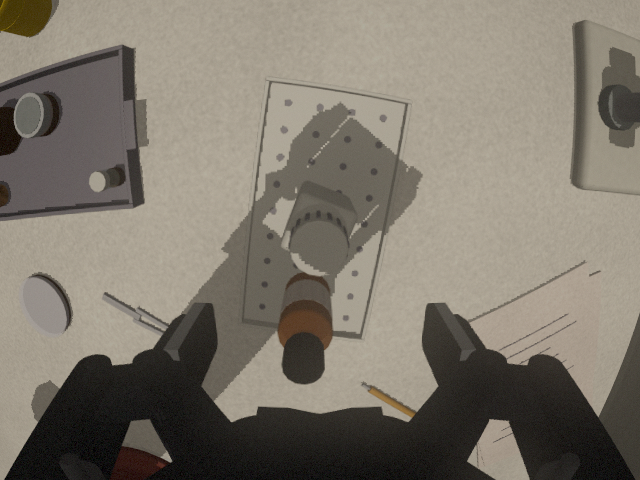

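Call:
step_arm(
  moves=[
    [1,0.016,0.055,0,0],
    [1,0.016,0.055,0,0],
    [1,0.016,0.055,0,0],
    [1,0.016,0.055,0,0],
    [1,0.016,0.055,0,0],
    [1,0.016,0.055,0,0],
    [1,0.01,0.035,-0.01,0],
    [1,0,0.01,-0.03,0],
    [1,0,0,-0.015,0],
    [1,0,0,0,0],
  ],
)

```text
t: 16.48
tool_pos: [0.5866, 0.0869, 0.1509]
tool_rot: [3.142, 0.002, -0.013]
contact_force: [0.0, -0.4, -1.1]
opening: 0.0848
```

```bash
python3 w.py w10; python3 - <<'E'
from h import *
im,o=pickle.load(open("w10.pkl","rb"))
x,y=.595,.087
crop(im,(120,130,500,430),"w10ov",[circ(x,y,.116,.031),circ(x,y,.004,.030),circ(.605,.018,.036,.026)],o,s=2)
E
```

```text
[0.5866 0.0869 0.1509] [0.587  0.0868 0.1516] yaw 0.06 t 16.525 [0.02 0.04 1.76 0.   1.35 1.59]
```

View pics/w10ov.png

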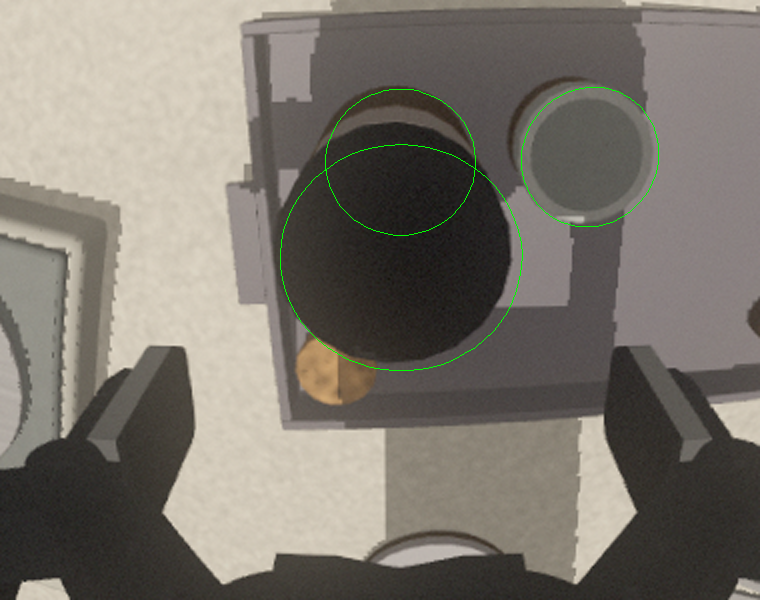

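Call:
step_arm(
  moves=[
    [1,0.009,0.002,-0.02,0],
    [1,0,0,-0.025,0],
    [1,0,0,-0.01,0],
    [1,0,0,0,0],
  ],
)

```text
t: 17.02
tool_pos: [0.5997, 0.0855, 0.1011]
tool_rot: [3.141, -0.006, 0.003]
contact_force: [-0.5, -0.1, 0.2]
opening: 0.0852
```

Call:
step_arm(
  moves=[
    [1,-0.001,0.003,-0.012,0.3],
    [1,0,0,-0.002,0],
    [1,0,0,0,0],
  ],
)

```text
t: 17.4
tool_pos: [0.6002, 0.0884, 0.089]
tool_rot: [3.141, 0.002, 0.01]
contact_force: [0.1, 0.1, -0.3]
opening: 0.0854
```

Call:
step_arm(
  moves=[
    [1,-0.001,0,-0.006,0],
    [0,0,0,0,0],
    [0,0,0,0,0],
    [0,0,0,0,0],
    [0,0,0,0,0],
  ],
)

```text
t: 18.02
tool_pos: [0.5999, 0.0887, 0.0837]
tool_rot: [-3.142, -0.003, -0.013]
contact_force: [0.0, -0.0, -0.6]
opening: 0.0607
```

Call:
step_arm(
  moves=[
    [0,0,0,0.015,0],
    [0,0,0,0.04,0],
    [0,0,0,0.04,0],
    [0,-0.004,-0.055,0,0],
    [0,-0.004,-0.055,0,0],
    [0,-0.004,-0.055,0,0],
    [0,-0.004,-0.055,0,0],
    [0,-0.004,-0.055,0,0],
    [0,-0.004,-0.055,0,0],
    [0,-0.003,-0.035,0,0],
    [0,-0.002,-0.01,0,0],
    [0,0,0,-0.02,0],
  ],
)

```text
t: 19.52
tool_pos: [0.5655, -0.297, 0.1663]
tool_rot: [3.139, 0.007, 0.013]
contact_force: [0.7, 0.8, -2.9]
opening: 0.0608
```

```bash
python3 w.py w11
```

```text
[ 0.5655 -0.297   0.1663] [ 0.5632 -0.2949  0.1609] yaw 0.3 t 19.575 [-0.6   0.13  1.65  0.    1.36  0.96]
```

View pics/w11.png

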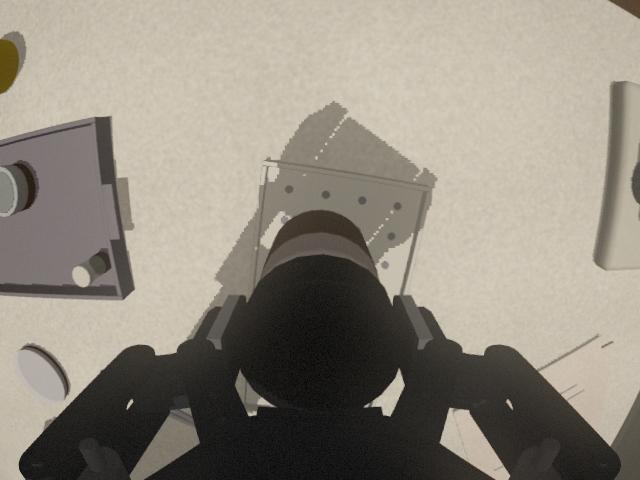

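```bash
python3 - <<'E'
from h import *
im,o=pickle.load(open("w11.pkl","rb"))
for p in [(268,163),(426,189)]: print(atz(im,p,.016,o))
E
```

```text
[ 0.61467341 -0.25619312]
[ 0.59509242 -0.38426631]
```

Call:
step_arm(
  moves=[
    [0,0.003,-0.02,-0.015,0],
    [0,0,0,-0.03,0],
    [0,0,0,-0.01,0],
    [0,0,0,0,0],
  ],
)

```text
t: 20.08
tool_pos: [0.565, -0.3073, 0.0991]
tool_rot: [-3.132, -0.019, 0.008]
contact_force: [-0.3, 0.2, -3.4]
opening: 0.061
```

Call:
step_arm(
  moves=[
    [0,0,-0.003,-0.008,0],
    [0,0,0,-0.004,0],
    [0,0,0,-0.001,0],
  ],
)

```text
t: 20.45
tool_pos: [0.5665, -0.3104, 0.0878]
tool_rot: [-3.134, -0.021, 0.004]
contact_force: [-0.1, 0.1, -2.5]
opening: 0.0608
```

Call:
step_arm(
  moves=[
    [0,0,0,-0.003,0],
    [0,0,0,-0.001,0],
    [0,0,0,0,0],
  ],
)

```text
t: 20.82
tool_pos: [0.567, -0.3109, 0.0846]
tool_rot: [-3.135, -0.021, 0.001]
contact_force: [0.4, 0.0, -2.9]
opening: 0.0609
```

Call:
step_arm(
  moves=[
    [0,0,0,-0.002,0],
    [0,0,0,-0.001,0],
  ],
)

```text
t: 21.08
tool_pos: [0.5677, -0.3111, 0.0839]
tool_rot: [-3.135, -0.021, -0.0]
contact_force: [-2.7, 2.1, 3.8]
opening: 0.0612
```

Call:
step_arm(
  moves=[
    [1,0,0,0,0],
    [1,0,0,0,0],
    [1,0,0,0.01,0],
    [1,0,0,0.05,-0.4],
    [1,0,0,0.05,-0.4],
    [1,0,0,0,0],
  ],
)

```text
t: 21.82
tool_pos: [0.5683, -0.3119, 0.1996]
tool_rot: [-3.138, 0.002, -0.006]
contact_force: [0.5, -0.5, 0.5]
opening: 0.0853
```

```bash
python3 w.py w12; python3 - <<'E'
from station import ctrl
import cv2
im=ctrl.get_image("side");cv2.imwrite("pics/s1.png",im["color"][:,:,::-1])
E
```

```text
[ 0.5683 -0.3119  0.1996] [ 0.5672 -0.3111  0.1966] yaw -0.08 t 21.875 [-0.62  0.13  1.59  0.    1.43  0.95]
```

View pics/s1.png

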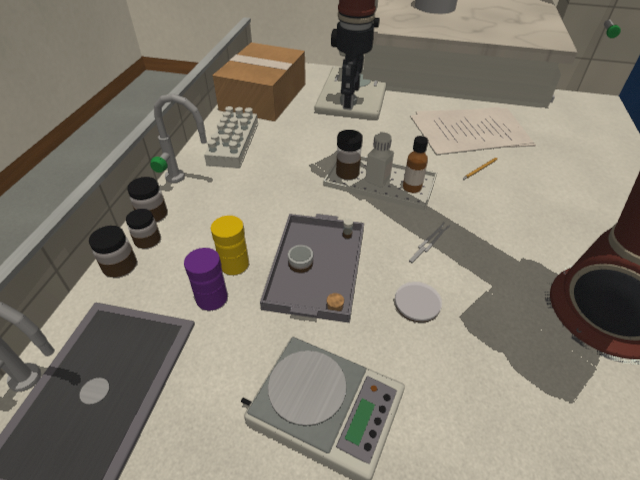

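View pics/w12.png

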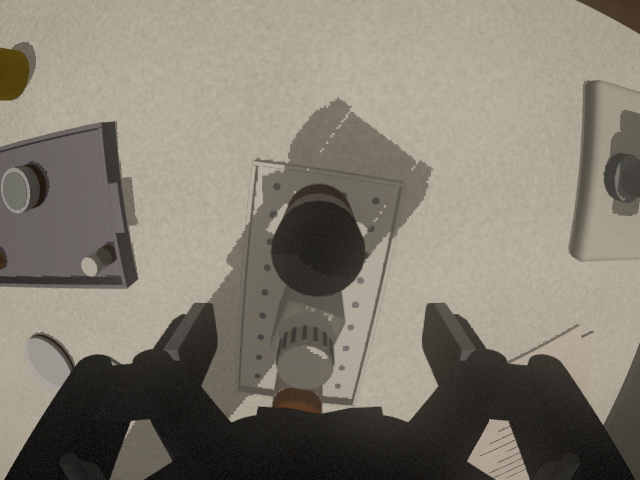

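Call:
step_arm(
  moves=[
    [1,0.006,0.052,0,0],
    [1,0.006,0.052,0,0],
    [1,0.006,0.052,0,0],
    [1,0.006,0.052,0,0],
    [1,0.006,0.052,0,0],
    [1,0.006,0.04,-0.01,0],
    [1,0.002,0.02,-0.04,0],
    [1,0,0.005,-0.05,0],
    [1,0,0,-0.02,0],
    [1,0,0,0,0],
  ],
)

```text
t: 23.18
tool_pos: [0.5923, 0.0273, 0.0513]
tool_rot: [-3.126, 0.003, 0.049]
contact_force: [-0.4, 0.6, 0.1]
opening: 0.0852
```

```bash
python3 w.py w13; python3 - <<'E'
from h import *
im,o=pickle.load(open("w13.pkl","rb"))
x,y=.605,.0183
crop(im,(120,150,500,450),"w13ov",[circ(x,y,.036,.026),circ(x,y,.004,.026)],o,s=2)
E
```

```text
[0.5923 0.0273 0.0513] [0.5928 0.0273 0.0522] yaw -0.11 t 23.225 [-0.09  0.17  1.8   0.01  1.2   1.48]
```

View pics/w13ov.png

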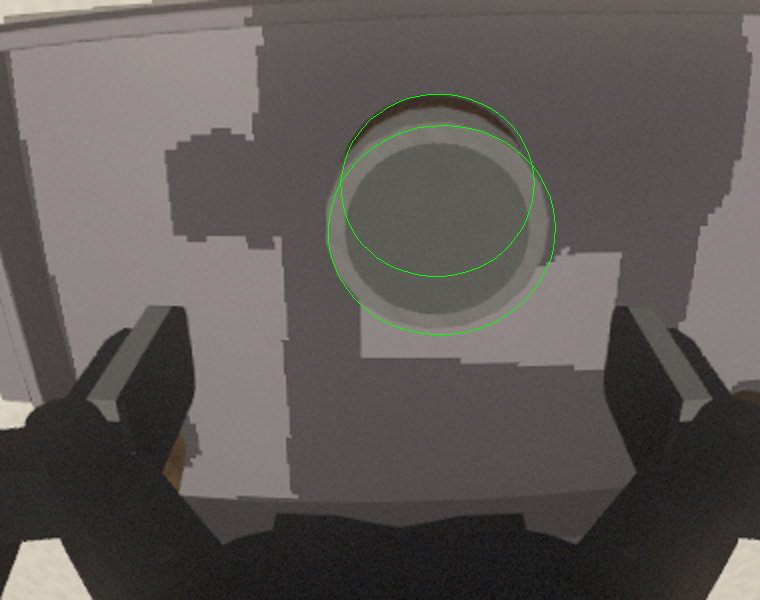

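Call:
step_arm(
  moves=[
    [1,0.014,-0.008,0,0],
    [1,0,0,-0.015,0],
    [1,0,0,-0.01,0],
    [1,0,0,0,0],
  ],
)

```text
t: 23.72
tool_pos: [0.6102, 0.0176, 0.0285]
tool_rot: [-3.127, 0.005, 0.039]
contact_force: [0.2, 0.3, -0.1]
opening: 0.0851
```

Call:
step_arm(
  moves=[
    [1,-0.003,0.0016,-0.01,0],
    [1,0,0,-0.006,0],
    [1,0,0,0,0],
  ],
)

```text
t: 24.1
tool_pos: [0.6068, 0.0195, 0.0116]
tool_rot: [-3.127, 0.005, 0.039]
contact_force: [-0.2, -0.2, -0.3]
opening: 0.0852
```

Call:
step_arm(
  moves=[
    [0,0,0,-0.002,0],
    [0,0,0,0,0],
    [0,0,0,0,0],
    [0,0,0,0,0],
    [0,0,0,0,0],
  ],
  newtons=30,
)

```text
t: 24.72
tool_pos: [0.6072, 0.0194, 0.0101]
tool_rot: [-3.127, 0.005, 0.037]
contact_force: [1.3, 0.3, -0.5]
opening: 0.0509
```

```bash
python3 - <<'E'
from h import *
top=pickle.load(open("top0.pkl","rb"));side=pickle.load(open("side0.pkl","rb"))
P=[circ(.526,.3,.056,.06)]
crop(top,(140,200,250,330),"pant",P,s=4);crop(side,(235,330,415,480),"pans",P,s=4)
im,o=pickle.load(open("w3.pkl","rb"));crop(im,(40,200,200,370),"panw",P,o,s=3)
E
```

```text
(no output)
```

View pics/pant.png

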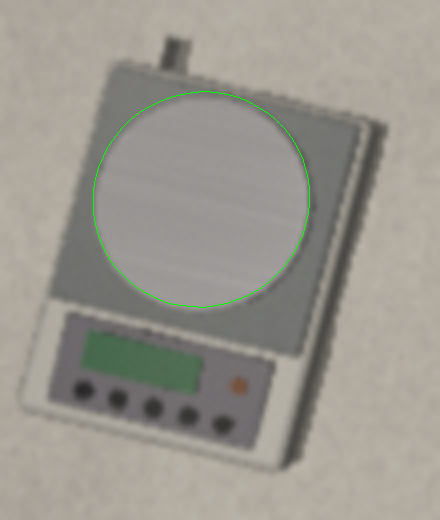

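View pics/pans.png

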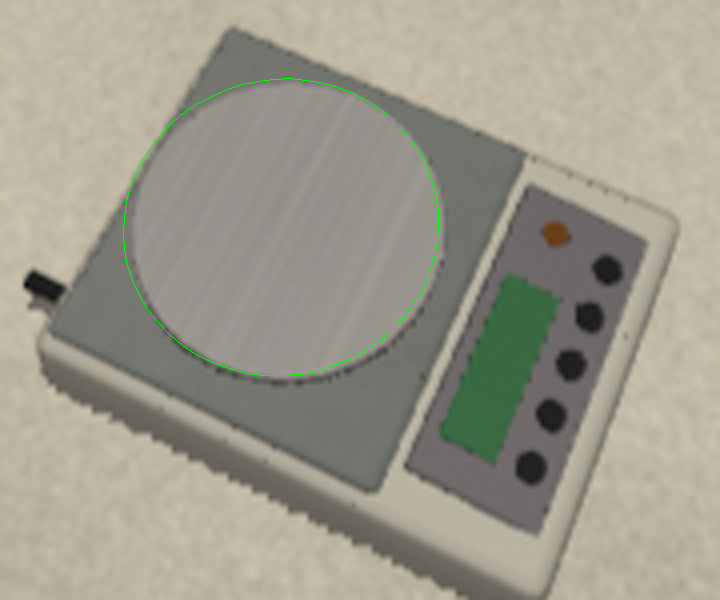

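View pics/panw.png

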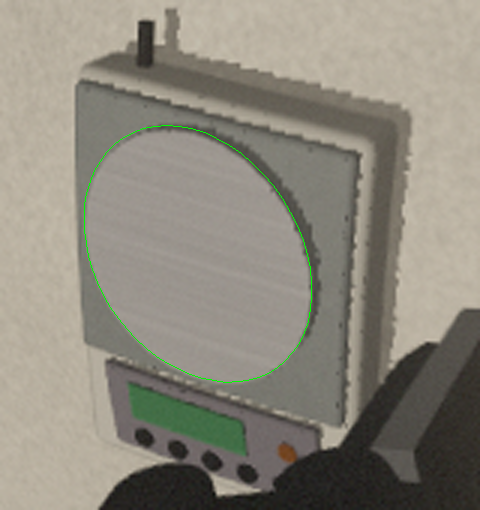

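Call:
step_arm(
  moves=[
    [0,0,0,0.015,0],
    [0,0,0,0.05,0],
    [0,0,0,0.04,0],
    [0,-0.013,0.046,0,0],
    [0,-0.013,0.046,0,0],
    [0,-0.013,0.046,0,0],
    [0,-0.013,0.046,0,0],
    [0,-0.013,0.046,0,0],
    [0,-0.012,0.035,0,0],
    [0,0,0,0,0],
  ],
)

```text
t: 25.98
tool_pos: [0.5284, 0.2923, 0.1293]
tool_rot: [-3.124, 0.008, 0.021]
contact_force: [0.5, -0.5, -1.6]
opening: 0.0509
```

```bash
python3 w.py w14; python3 - <<'E'
from h import *
im,o=pickle.load(open("w14.pkl","rb"))
crop(im,(80,110,560,470),"w14ov",[circ(.525,.3,.056,.06)],o,s=1.6)
E
```

```text
[0.5284 0.2923 0.1293] [0.529  0.2912 0.1293] yaw -0.37 t 26.025 [0.37 0.09 1.75 0.02 1.31 1.94]
```

View pics/w14ov.png

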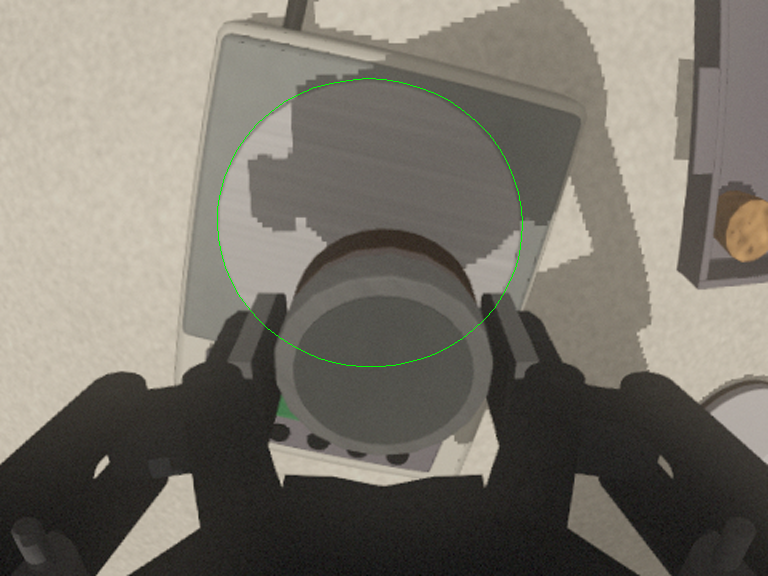

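Pan position confirmed. Lower to about 0.068.

Call:
step_arm(
  moves=[
    [0,-0.002,0.008,-0.02,0],
    [0,0,0,-0.025,0],
    [0,0,0,-0.01,0],
    [0,0,0,0,0],
  ],
)

```text
t: 26.52
tool_pos: [0.5273, 0.2966, 0.0706]
tool_rot: [-3.125, 0.018, 0.022]
contact_force: [-1.0, -0.2, -1.7]
opening: 0.0508
```

Call:
step_arm(
  moves=[
    [0,0,0.004,-0.004,0],
    [0,0,0,-0.002,0],
    [0,0,0,0,0],
  ],
)

```text
t: 26.9
tool_pos: [0.5285, 0.3008, 0.0657]
tool_rot: [-3.124, 0.019, 0.019]
contact_force: [-1.2, 0.2, -0.6]
opening: 0.0508
```

Call:
step_arm(
  moves=[
    [0,-0.001,0,-0.002,0],
    [0,0,0,-0.001,0],
  ],
)

```text
t: 27.15
tool_pos: [0.528, 0.3012, 0.0635]
tool_rot: [-3.124, 0.019, 0.016]
contact_force: [0.5, 0.6, -1.6]
opening: 0.0504
```

Call:
step_arm(
  moves=[
    [0,0,0,-0.0015,0],
    [0,0,0,-0.001,0],
  ],
)

```text
t: 27.4
tool_pos: [0.5286, 0.3013, 0.0621]
tool_rot: [-3.124, 0.019, 0.014]
contact_force: [-2.0, -1.0, 5.2]
opening: 0.0508
```

Call:
step_arm(
  moves=[
    [1,0,0,0,0],
    [1,0,0,0,0],
    [1,0,0,0.01,0.3],
    [1,0,0,0.05,0.4],
    [1,0,0,0.05,0],
    [1,0,0,0.03,0],
    [1,0,0,0,0],
  ],
)

```text
t: 28.28
tool_pos: [0.5278, 0.3011, 0.2082]
tool_rot: [-3.123, -0.002, 0.013]
contact_force: [0.6, 0.1, -0.0]
opening: 0.0855
```

```bash
python3 w.py w15; python3 - <<'E'
from h import *
im,o=pickle.load(open("w15.pkl","rb"))
crop(im,(150,130,510,420),"w15ov",[circ(.525,.3,.056,.06),circ(.525,.3,.088,.026)],o,s=2.1)
E
```

```text
[0.5278 0.3011 0.2082] [0.527  0.3008 0.2063] yaw 0.08 t 28.325 [0.39 0.03 1.68 0.02 1.44 1.95]
```

View pics/w15ov.png

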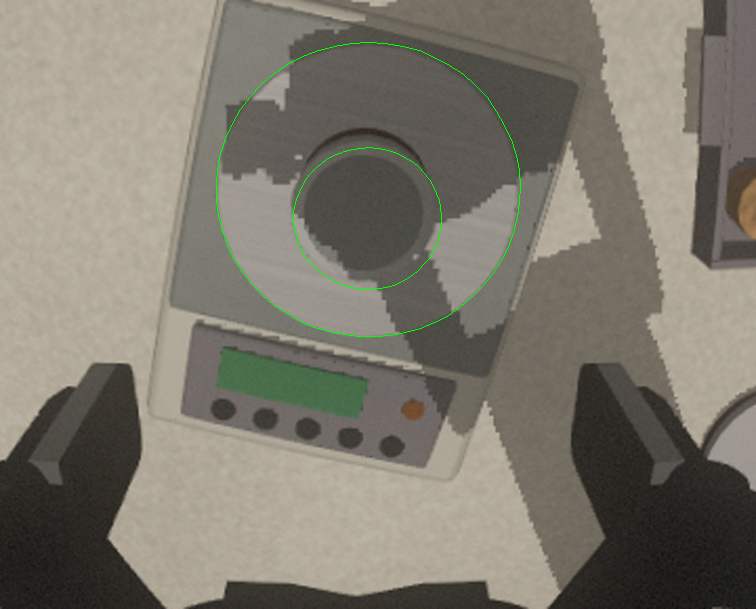

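Call:
step_arm(
  moves=[
    [1,0.004,-0.056,0,0],
    [1,0.004,-0.056,0,0],
    [1,0.004,-0.056,0,0],
    [1,0.004,-0.056,0,0],
    [1,0.004,-0.056,0,0],
    [1,0.004,-0.056,0,0],
    [1,0.004,-0.056,0,0],
    [1,0.004,-0.056,0,0],
    [1,0.004,-0.056,0,0],
    [1,0.004,-0.05,0,0],
    [1,0.002,-0.02,-0.01,0],
    [1,0,0,-0.02,0],
    [1,0,0,0,0],
  ],
)

```text
t: 29.95
tool_pos: [0.5537, -0.285, 0.144]
tool_rot: [-3.109, -0.009, 0.078]
contact_force: [-0.1, -0.5, 0.1]
opening: 0.0854
```

```bash
python3 w.py w16; python3 - <<'E'
from h import *
im,o=pickle.load(open("w16.pkl","rb"))
crop(im,(150,130,510,420),"w16ov",[circ(.565,-.3111,.116,.031)],o,s=2.1)
E
```

```text
[ 0.5537 -0.285   0.144 ] [ 0.5544 -0.2853  0.1454] yaw 0.41 t 30.0 [-0.59  0.15  1.65 -0.    1.39  0.97]
```

View pics/w16ov.png

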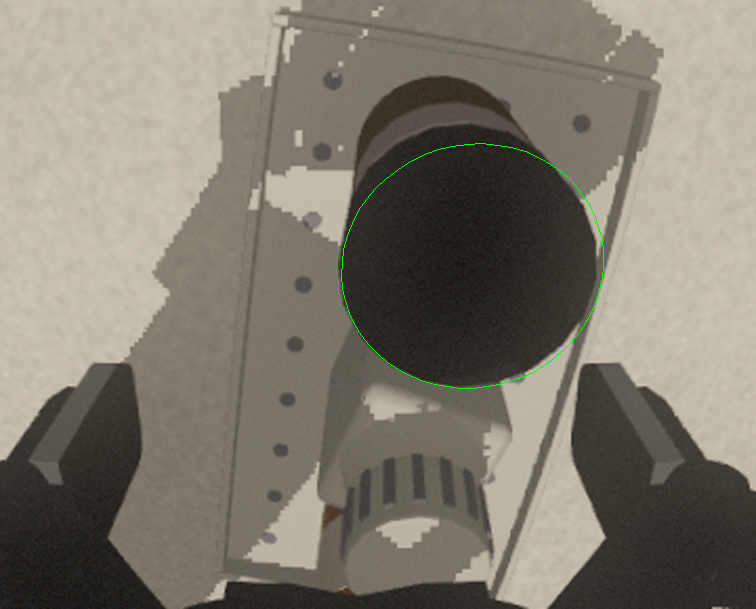

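Call:
step_arm(
  moves=[
    [1,0.012,-0.026,0,0],
    [1,0,0,-0.015,0],
    [1,0,0,-0.015,0],
    [1,0,0,-0.01,0],
    [1,0,0,0,0],
  ],
)

```text
t: 30.62
tool_pos: [0.5667, -0.3044, 0.1027]
tool_rot: [-3.108, -0.021, 0.077]
contact_force: [-0.2, 0.4, 0.1]
opening: 0.0851
```

Call:
step_arm(
  moves=[
    [1,0,-0.006,-0.01,0],
    [1,0,0,-0.006,0],
    [1,0,0,-0.002,0],
    [1,0,0,0,0],
  ],
)

```text
t: 31.12
tool_pos: [0.567, -0.311, 0.0841]
tool_rot: [-3.109, -0.021, 0.075]
contact_force: [-1.5, -0.3, -0.2]
opening: 0.0853
```

Call:
step_arm(
  moves=[
    [0,0,0,0,0],
    [0,0,0,0,0],
    [0,0,0,0,0],
    [0,0,0,0,0],
  ],
  newtons=40,
)

```text
t: 31.62
tool_pos: [0.5675, -0.3114, 0.0851]
tool_rot: [-3.11, -0.021, 0.073]
contact_force: [-0.4, -0.0, 0.1]
opening: 0.0608
```

Call:
step_arm(
  moves=[
    [0,0,0,0.015,0],
    [0,0,0,0.04,0],
    [0,0,0,0.04,0],
    [0,0.004,0.05,0,0],
    [0,0.004,0.05,0,0],
    [0,0.004,0.05,0,0],
    [0,0.004,0.05,0,0],
    [0,0.004,0.05,0,0],
    [0,0.004,0.05,0,0],
    [0,0.004,0.04,0,0],
    [0,0.003,0.02,0,0],
    [0,0,0,0,0],
    [0,0,0,0,0],
  ],
)

```text
t: 33.25
tool_pos: [0.5956, 0.059, 0.1883]
tool_rot: [-3.11, -0.017, 0.071]
contact_force: [-0.3, -0.4, -3.9]
opening: 0.0609
```

Call:
step_arm(
  moves=[
    [0,0.002,0.015,0,0],
    [0,0.002,0.015,-0.02,0],
    [0,0,0,-0.03,0],
    [0,0,0,-0.02,0],
    [0,0,0,-0.01,0],
    [0,0,0,0,0],
  ],
)

```text
t: 34.0
tool_pos: [0.5989, 0.0898, 0.102]
tool_rot: [-3.109, -0.011, 0.075]
contact_force: [-0.5, 0.2, -2.3]
opening: 0.0611
```

Call:
step_arm(
  moves=[
    [0,0,-0.001,-0.008,0],
    [0,0,0,-0.005,0],
    [0,0,0,0,0],
  ],
)

```text
t: 34.38
tool_pos: [0.6005, 0.0886, 0.0903]
tool_rot: [-3.109, -0.01, 0.069]
contact_force: [0.7, 0.2, -3.1]
opening: 0.0607
```

Call:
step_arm(
  moves=[
    [0,-0.001,0,-0.003,0],
    [0,0,0,-0.001,0],
    [0,0,0,0,0],
  ],
)

```text
t: 34.75
tool_pos: [0.6001, 0.0886, 0.0871]
tool_rot: [-3.109, -0.01, 0.066]
contact_force: [0.4, -0.1, -3.5]
opening: 0.0608
```

Call:
step_arm(
  moves=[
    [0,-0.001,0,-0.002,0],
    [0,0,0,-0.001,0],
  ],
)

```text
t: 35.0
tool_pos: [0.5997, 0.0886, 0.0851]
tool_rot: [-3.109, -0.01, 0.064]
contact_force: [-0.5, -0.4, 1.5]
opening: 0.0608
```

Call:
step_arm(
  moves=[
    [1,0,0,0,0],
    [1,0,0,0,0],
    [1,0,0,0.01,0],
    [1,0,0,0.05,0],
    [1,0,0,0.05,-0.4],
    [1,0,0,0,0],
  ],
)

```text
t: 35.75
tool_pos: [0.6006, 0.0886, 0.2021]
tool_rot: [-3.109, 0.001, 0.057]
contact_force: [-0.4, -0.0, 0.3]
opening: 0.0858
```

```bash
python3 w.py w17; python3 - <<'E'
from h import *
im,o=pickle.load(open("w17.pkl","rb"))
crop(im,(150,130,510,420),"w17ov",[circ(.597,.0885,.116,.031),circ(.597,.0885,.004,.030)],o,s=2.1)
from station import ctrl
im=ctrl.get_image("top");pickle.dump(im,open("top1.pkl","wb"))
crop(im,(240,170,400,290),"top1",[circ(.594,.0868,.116,.031)],s=5)
E
```

```text
[0.6006 0.0886 0.2021] [0.5993 0.0886 0.1994] yaw -0.0 t 35.8 [0.01 0.05 1.67 0.03 1.46 1.58]
```

View pics/w17ov.png

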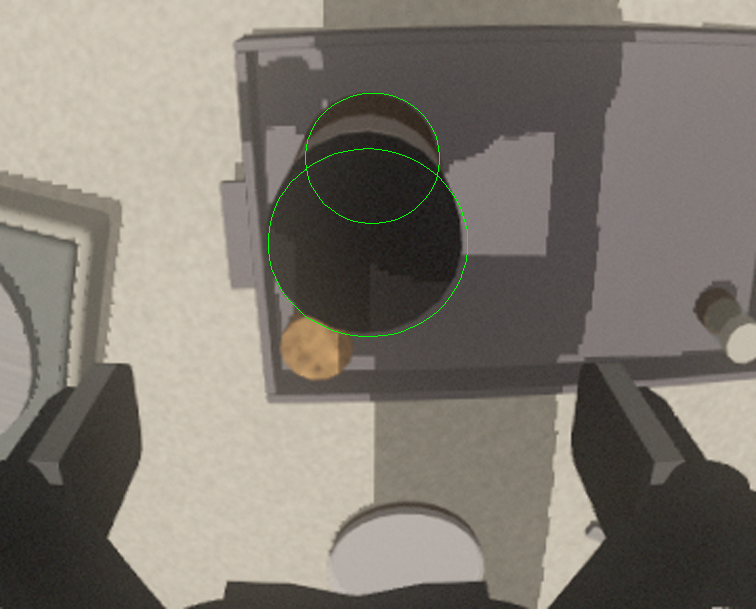

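View pics/top1.png

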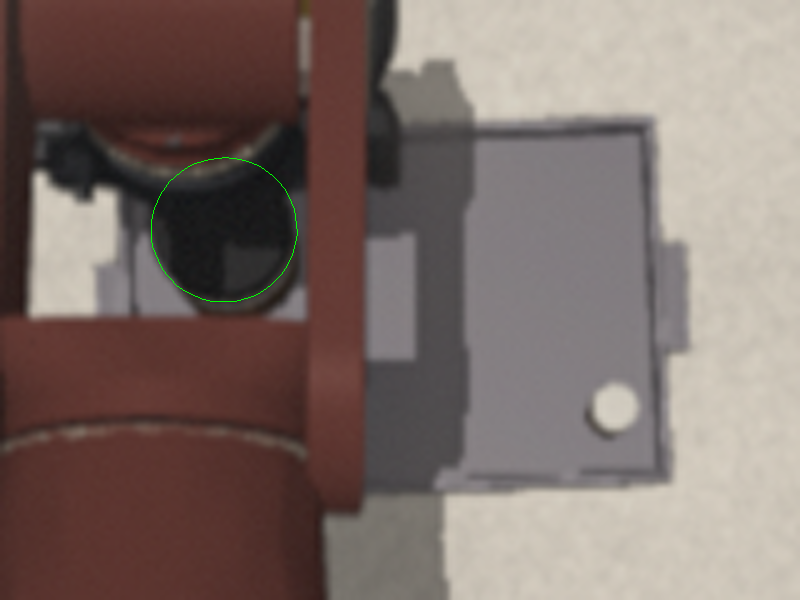

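Call:
step_arm(
  moves=[
    [1,-0.013,-0.044,0,0],
    [1,-0.013,-0.044,0,0],
    [1,-0.013,-0.044,0,0],
    [1,-0.013,-0.044,0,0],
    [1,-0.013,-0.044,0,0],
    [1,-0.013,-0.044,0,0],
    [1,-0.013,-0.044,0,0],
    [1,-0.013,-0.044,0,0],
    [1,-0.008,-0.025,0,0],
    [1,0,0,-0.02,0],
    [1,0,0,0,0],
  ],
)

```text
t: 37.22
tool_pos: [0.4706, -0.2936, 0.1542]
tool_rot: [-3.092, -0.002, 0.117]
contact_force: [-0.6, 0.9, 0.5]
opening: 0.0855
```

```bash
python3 w.py w18; python3 - <<'E'
from h import *
im,o=pickle.load(open("w18.pkl","rb"))
crop(im,(150,130,510,420),"w18ov",[circ(.4855,-.3005,.132,.0205)],o,s=2.1)
from station import ctrl
im=ctrl.get_image("top");pickle.dump(im,open("top2.pkl","wb"))
top=pickle.load(open("top0.pkl","rb"))
a=np.hstack([cv2.resize(i["color"][185:275,255:340,::-1],None,fx=4.6,fy=4.6,interpolation=cv2.INTER_CUBIC) for i in (top,im)])
cv2.imwrite("pics/cmp1.png",a)
E
```

```text
[ 0.4706 -0.2936  0.1542] [ 0.4714 -0.294   0.1556] yaw 0.2 t 37.275 [-0.69  0.01  1.79 -0.01  1.43  0.89]
```

View pics/w18ov.png

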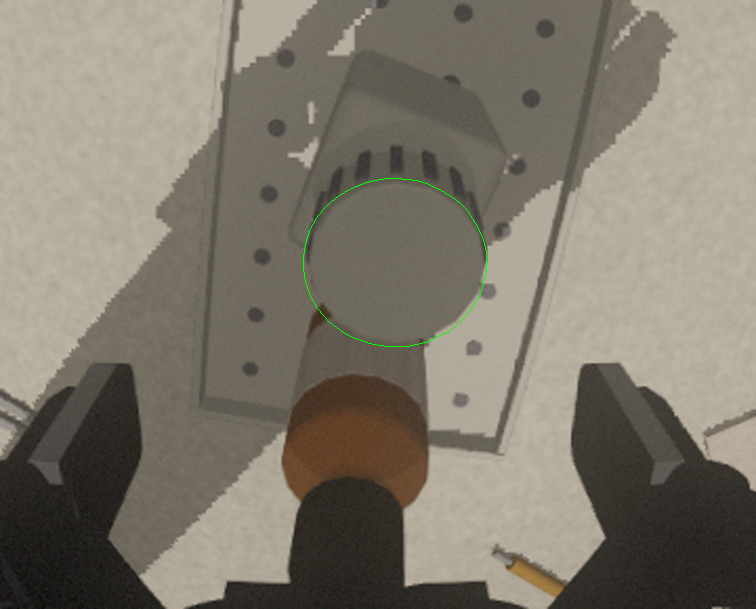

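View pics/cmp1.png

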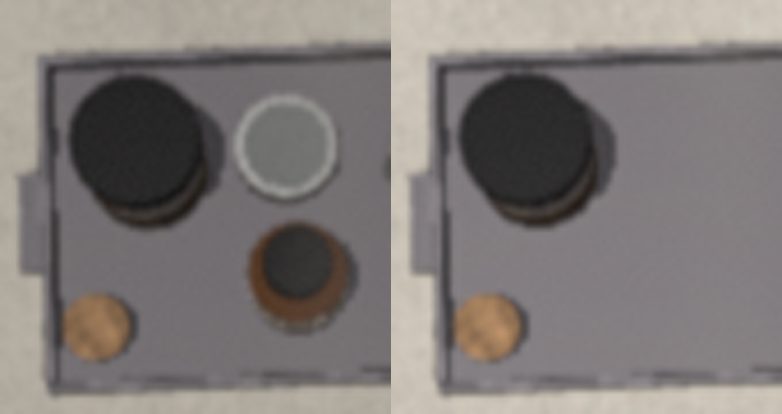

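Call:
step_arm(
  moves=[
    [1,0.015,-0.006,0,0],
    [1,0,0,-0.01,0],
    [1,0,0,-0.01,0],
    [1,0,0,-0.01,0],
    [1,0,0,0,0],
  ],
)

```text
t: 37.95
tool_pos: [0.4876, -0.2968, 0.1249]
tool_rot: [-3.094, -0.011, 0.113]
contact_force: [0.0, -0.5, 0.2]
opening: 0.0856
```

Call:
step_arm(
  moves=[
    [1,0,-0.004,-0.01,0],
    [1,0,0,-0.005,0],
    [1,0,0,-0.001,0],
    [1,0,0,0,0],
    [0,0,0,0,0],
    [0,0,0,0,0],
    [0,0,0,0,0],
    [0,0,0,0,0],
    [0,0,0,0,0],
  ],
)

```text
t: 39.08
tool_pos: [0.488, -0.3019, 0.1092]
tool_rot: [-3.096, -0.01, 0.111]
contact_force: [0.6, -0.6, -0.1]
opening: 0.0389
```

Call:
step_arm(
  moves=[
    [0,0,0,0.015,0],
    [0,0,0,0.04,0],
    [0,0,0,0.03,0],
    [0,0.021,0.042,0,0],
    [0,0.021,0.042,0,0],
    [0,0.021,0.042,0,0],
    [0,0.021,0.042,0,0],
    [0,0.016,0.03,0,0],
    [0,0.01,0.018,0,0],
    [0,0,0,0,0],
    [0,0,0,0,0],
  ],
)

```text
t: 40.45
tool_pos: [0.5996, -0.0797, 0.2028]
tool_rot: [-3.097, -0.006, 0.106]
contact_force: [0.2, -0.4, -3.2]
opening: 0.0388
```

Call:
step_arm(
  moves=[
    [0,0.005,0.009,-0.01,-0.4],
    [0,0.005,0.009,-0.02,0],
    [0,0,0,-0.03,0],
    [0,0,0,-0.015,0],
    [0,0,0,-0.005,0],
    [0,0,0,0,0],
  ],
)

```text
t: 41.2
tool_pos: [0.6084, -0.0619, 0.1159]
tool_rot: [-3.096, 0.012, 0.111]
contact_force: [0.4, -0.8, -1.2]
opening: 0.0388
```

Call:
step_arm(
  moves=[
    [0,0.001,0.001,-0.003,0.2],
    [0,0,0,-0.001,0],
    [0,0,0,0,0],
  ],
)

```text
t: 41.58
tool_pos: [0.6112, -0.0613, 0.1143]
tool_rot: [-3.097, 0.006, 0.105]
contact_force: [-0.3, 0.2, -1.9]
opening: 0.0389
```

Call:
step_arm(
  moves=[
    [0,-0.001,0,-0.003,0],
    [0,-0.0005,0,-0.001,0],
    [0,0,0,0,0],
  ],
)

```text
t: 41.95
tool_pos: [0.6099, -0.0614, 0.1108]
tool_rot: [-3.098, 0.007, 0.103]
contact_force: [0.7, 0.2, -3.0]
opening: 0.0384
```

Call:
step_arm(
  moves=[
    [0,0,0.0003,-0.002,0],
    [0,0,0,-0.0005,0],
  ],
)

```text
t: 42.2
tool_pos: [0.6105, -0.0612, 0.1092]
tool_rot: [-3.098, 0.007, 0.101]
contact_force: [-0.3, 0.2, 1.1]
opening: 0.0385
```

Touching; release.

Call:
step_arm(
  moves=[
    [1,0,0,0,0],
    [1,0,0,0,0],
    [1,0,0,0.01,0],
    [1,0,0,0.04,0.3],
    [1,0,0,0.04,0],
    [1,0,0,0.02,0],
  ],
)

```text
t: 42.95
tool_pos: [0.6095, -0.061, 0.2224]
tool_rot: [-3.097, -0.002, 0.104]
contact_force: [-0.2, -0.5, 0.2]
opening: 0.0851
```

Call:
step_arm(
  moves=[
    [1,-0.022,-0.025,0,0],
    [1,-0.022,-0.025,0,0],
    [1,-0.022,-0.025,0,0],
    [1,-0.022,-0.025,0,0],
    [1,-0.022,-0.025,0,0],
    [1,-0.022,-0.025,0,0],
    [1,-0.022,-0.025,0,0],
    [1,-0.022,-0.025,0,0],
    [1,-0.015,-0.015,0,0],
    [1,0,0,0,0],
  ],
)

```text
t: 44.2
tool_pos: [0.4123, -0.2812, 0.2246]
tool_rot: [-3.098, -0.003, 0.1]
contact_force: [0.4, 0.5, -0.1]
opening: 0.0853
```

```bash
python3 w.py w19; python3 - <<'E'
from h import *
im,o=pickle.load(open("w19.pkl","rb"))
crop(im,(150,130,510,420),"w19ov",[circ(.398,-.2895,.144,.016)],o,s=2.1)
from station import ctrl
im=ctrl.get_image("top");pickle.dump(im,open("top3.pkl","wb"))
top=pickle.load(open("top0.pkl","rb"))
a=np.hstack([cv2.resize(i["color"][185:275,300:385,::-1],None,fx=4.6,fy=4.6,interpolation=cv2.INTER_CUBIC) for i in (top,im)])
cv2.imwrite("pics/cmp2.png",a)
E
```

```text
[ 0.4123 -0.2812  0.2246] [ 0.4127 -0.2808  0.2246] yaw 0.26 t 44.25 [-0.74 -0.2   1.86 -0.01  1.55  0.83]
```

View pics/w19ov.png

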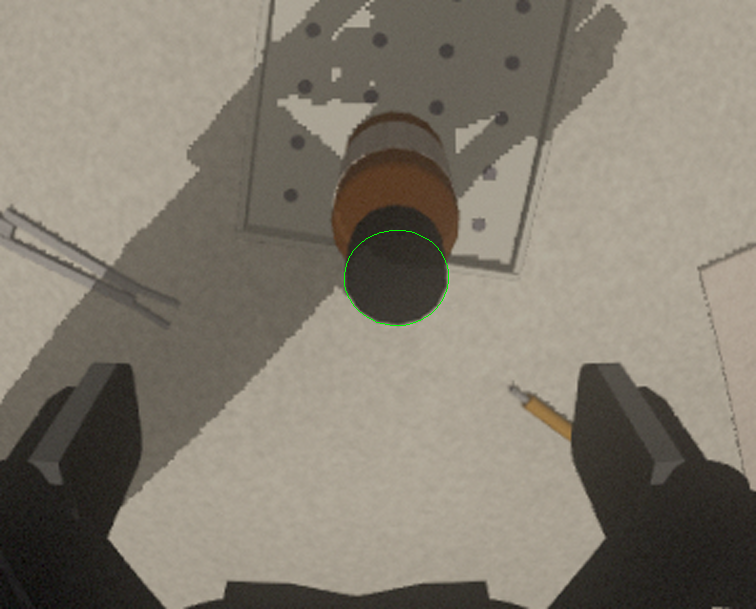

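View pics/cmp2.png

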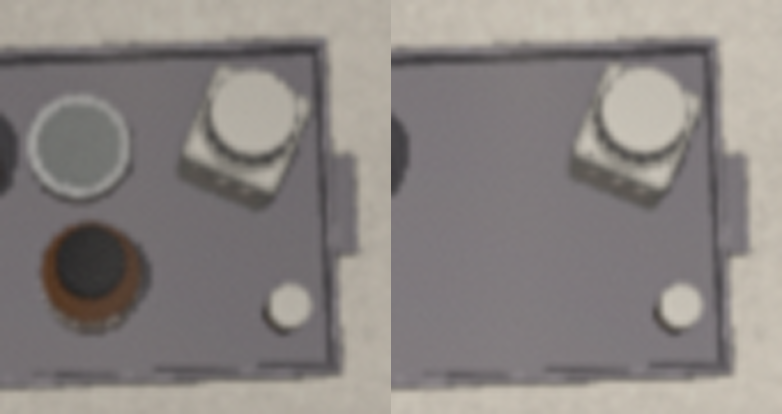

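Call:
step_arm(
  moves=[
    [1,-0.012,-0.009,-0.01,0],
    [1,0,0,-0.025,0],
    [1,0,0,-0.025,0],
    [1,0,0,-0.015,0],
    [1,0,0,-0.01,0],
    [1,0,0,0,0],
  ],
)

```text
t: 45.05
tool_pos: [0.4003, -0.2884, 0.1351]
tool_rot: [-3.097, -0.014, 0.101]
contact_force: [0.9, 0.9, 0.3]
opening: 0.0853
```

Call:
step_arm(
  moves=[
    [1,0,-0.001,-0.012,0],
    [1,0,0,-0.006,0],
    [1,0,0,-0.002,0],
    [1,0,0,0,0],
  ],
)

```text
t: 45.55
tool_pos: [0.4013, -0.2904, 0.1156]
tool_rot: [-3.1, -0.014, 0.097]
contact_force: [0.1, 0.6, 0.1]
opening: 0.0854
```

Call:
step_arm(
  moves=[
    [0,-0.001,0.0005,0,0],
    [0,0,0,0,0],
    [0,0,0,0,0],
    [0,0,0,0,0],
    [0,0,0,0,0],
    [0,0,0,0,0],
  ],
)

```text
t: 46.3
tool_pos: [0.4008, -0.2906, 0.1168]
tool_rot: [-3.102, -0.014, 0.095]
contact_force: [-0.0, -0.5, 0.5]
opening: 0.0312
```

Call:
step_arm(
  moves=[
    [0,0,0,0.015,0],
    [0,0,0,0.04,0],
    [0,0,0,0.03,0],
    [0,0.019,0.041,0,0],
    [0,0.019,0.041,0,0],
    [0,0.019,0.041,0,0],
    [0,0.019,0.041,0,0],
    [0,0.019,0.041,0,0],
    [0,0.019,0.041,0,0],
    [0,0.014,0.03,0,0],
    [0,0.006,0.015,0,0],
    [0,0,0,0,0],
  ],
)

```text
t: 47.8
tool_pos: [0.5356, 0.0114, 0.2096]
tool_rot: [-3.099, -0.011, 0.094]
contact_force: [0.2, -0.1, -3.0]
opening: 0.0309
```

Call:
step_arm(
  moves=[
    [0,0.004,0,-0.01,0],
    [0,0,0,-0.025,0],
    [0,0,0,-0.025,0],
    [0,0,0,-0.015,0],
    [0,0,0,-0.003,0],
    [0,0,0,0,0],
  ],
)

```text
t: 48.55
tool_pos: [0.5388, 0.0057, 0.1281]
tool_rot: [-3.101, 0.0, 0.095]
contact_force: [0.7, -0.9, -1.5]
opening: 0.031
```

Call:
step_arm(
  moves=[
    [0,0.001,0.007,-0.003,0],
    [0,0,0,-0.002,0],
    [0,0,0,0,0],
    [0,0,0,0,0],
  ],
)

```text
t: 49.05
tool_pos: [0.5415, 0.0132, 0.1255]
tool_rot: [-3.102, -0.0, 0.088]
contact_force: [0.4, -0.3, -2.7]
opening: 0.0307
```

Call:
step_arm(
  moves=[
    [0,-0.0015,0,-0.004,0],
    [0,-0.0005,0,-0.002,0],
    [0,0,0,0,0],
  ],
)

```text
t: 49.42
tool_pos: [0.5393, 0.0132, 0.1192]
tool_rot: [-3.102, -0.0, 0.088]
contact_force: [-0.8, -0.2, -1.7]
opening: 0.0306
```

Call:
step_arm(
  moves=[
    [0,0.0005,0,-0.0015,0],
    [0,0.0005,0,-0.0005,0],
  ],
)

```text
t: 49.68
tool_pos: [0.5404, 0.0131, 0.117]
tool_rot: [-3.102, -0.0, 0.088]
contact_force: [-0.6, 0.1, -3.4]
opening: 0.0308
```

Call:
step_arm(
  moves=[
    [0,0,0,-0.0015,0],
    [0,0,0,-0.0005,0],
  ],
)

```text
t: 49.92
tool_pos: [0.5415, 0.0131, 0.1169]
tool_rot: [-3.102, -0.0, 0.084]
contact_force: [-1.5, 0.1, 0.5]
opening: 0.0309
```

Call:
step_arm(
  moves=[
    [0,-0.0005,0,-0.0005,0],
    [1,0,0,0,0],
    [1,0,0,0,0],
    [1,0,0,0.01,0],
    [1,0,0,0.04,0],
    [1,0,0,0.04,0],
    [1,0,0,0.04,0],
    [1,-0.02,-0.045,0.01,0],
    [1,-0.02,-0.045,0,0],
    [1,-0.02,-0.045,0,0],
    [1,-0.02,-0.045,0,0],
    [1,-0.02,-0.045,0,0],
    [1,-0.01,-0.02,0,0],
    [1,0,0,0,0],
  ],
)

```text
t: 51.68
tool_pos: [0.4277, -0.2392, 0.2703]
tool_rot: [-3.109, -0.003, 0.066]
contact_force: [0.4, 0.7, -0.1]
opening: 0.0851
```

```bash
python3 - <<'E'
from h import *
from station import ctrl
print(ctrl.get_obs()["t"])
for n,b in [("top",(255,185,385,275)),("side",(240,180,410,440))]:
    im=ctrl.get_image(n);pickle.dump(im,open(n+"4.pkl","wb"));i0=pickle.load(open(n+"0.pkl","rb"))
    f=3 if n=="top" else 2.2
    cv2.imwrite(f"pics/{n}cmp.png",np.hstack([cv2.resize(i["color"][b[1]:b[3],b[0]:b[2],::-1],None,fx=f,fy=f,interpolation=cv2.INTER_CUBIC) for i in (i0,im)]))
    cv2.imwrite(f"pics/{n}4.png",im["color"][:,:,::-1])
    if n=="top": crop(im,(140,200,250,330),"pan4",[circ(.525,.3,.056,.06),circ(.525,.3,.088,.026)],s=4)
    # sub-pixel shift of each patch
    if n=="top":
        g0,g1=[cv2.cvtColor(i["color"],cv2.COLOR_RGB2GRAY).astype(np.float32) for i in (i0,im)]
        for nm,(l,t,r,bb) in dict(jar=(266,196,302,236),tall=(308,232,336,260),sq=(337,197,369,232),cork=(268,248,286,266),vial=(355,244,371,260)).items():
            T=g0[t:bb,l:r];S=g1[t-5:bb+5,l-5:r+5];k=8
            T=cv2.resize(T,None,fx=k,fy=k,interpolation=cv2.INTER_CUBIC);S=cv2.resize(S,None,fx=k,fy=k,interpolation=cv2.INTER_CUBIC)
            m=cv2.matchTemplate(S,T,cv2.TM_CCOEFF_NORMED);_,v,_,p=cv2.minMaxLoc(m);print(nm,v,(np.array(p)/k-5)*2.1,"mm (image right,down)")
E
```

```text
51.675
jar 0.9914926290512085 [-0.2625 -0.525 ] mm (image right,down)
tall 0.9937257170677185 [-1.575 -0.525] mm (image right,down)
sq 0.9921103119850159 [ 0.     -0.7875] mm (image right,down)
cork 0.9944793581962585 [0. 0.] mm (image right,down)
vial 0.9989380836486816 [0. 0.] mm (image right,down)
```

View pics/topcmp.png

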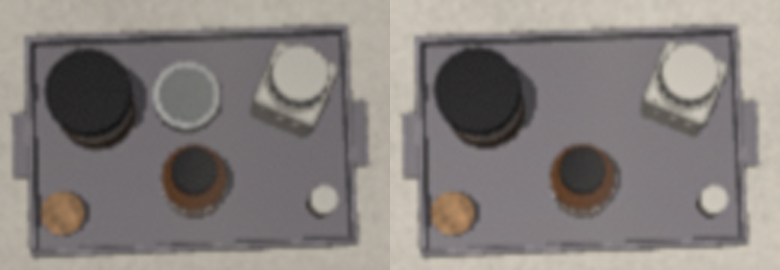

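View pics/sidecmp.png

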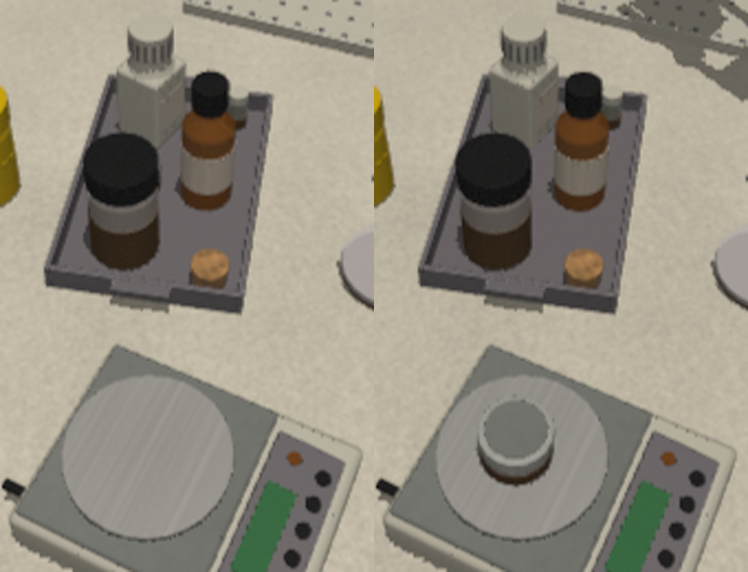

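View pics/pan4.png

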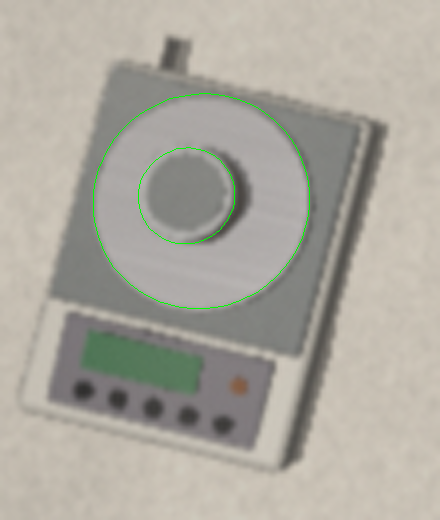

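```bash
python3 -c "
from station import ctrl
print(ctrl.get_obs()['t'],ctrl.finish_job())"
```

```text
the job is handed in; nothing more can be done
51.775 None
```

The job is done and handed in at 51.8 s of the 147 s allowed. I moved the tall bottle, the square bottle and the jar upright into the drip tray. Then I set the pot on the balance pan, and returned the jar, the square bottle and the tall bottle to their spots. Each was lowered until the wrist force showed light contact (about 10 N at most) and only then released.

My last checks, from the top and side cameras before and after:

| Object | Result |
|---|---|
| Jar | about 0.6 mm from its original spot |
| Square bottle | about 0.8 mm, same orientation by eye |
| Tall bottle | about 1.7 mm |
| Pot | about 2 mm from the pan centre |
| Stopper and vial | no measurable shift |

- **Accuracy:** these shifts come from image matching with a camera calibration good to about 2 mm.
- **Upright:** all three returned objects look upright in the side view.
- **Culture dish and tweezers:** the arm never went near them, but I did not measure them afterwards.
- **Tool tilt:** the tool drifted up to about 4° out of vertical during the later moves. The tilt stayed nearly the same between each of those grasps and its release, so the objects were set down upright.

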